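Rake ferrite cores out on a drying tray

TASK

Take the hand rake from its stand and rake the nine heaped ferrite cores out over the drying tray into one even layer: every core flat on the bed, none on top of another, and at least two in each third of the tray (front, middle, back). Make at least one pull that starts behind the heap and runs well past the middle of the tray towards the robot with the tines kept resting lightly (a few newtons) on the bed all along, never bearing hard on the tray or the brittle cores; move the cores only with the rake, leave the other things alone, and finally put the rake back in its stand.

Things in the scene. Friction and masses are not known exactly. Their poses are not given: they have to be found in the camera images.
- tray: Open steel drying tray fixed to the bench: inside 240 (its x) x 140 (its y) mm, walls 4 mm thick, 36 mm high. Origin: centre of its underside on the bench; +x to the back (away from the robot), where the cores are heaped; z up. Dark notches in the rim at x = -40 and +40 mm mark the front, middle and back thirds. Its floor is the bed plate, see bed_front.
- bed_front (a point): Front edge of the tray's rigid aluminium bed plate, on its top (118 mm in front of the tray's centre, 8 mm above the bench). From here the bed rises evenly towards the back (tray's +x) at an unmeasured slope of 0 to 0.04 rad, so its top is 8 to 17 mm above the bench at the back: to be felt with the rake.
- rake: Small hand rake, upright in its stand. Origin: centre of the underside of the steel collar (34 x 48 x 6 mm) under its grip; z up, y along the tines' row, x the raking direction, same both ways. Below, on a stiff telescopic tube, a bar 16 (x) x 44 (y) x 11 mm with four tines (8 in x, 6 in y, 30 long, row 42 wide). Tine tips are 48 to 58 mm below the origin: unmeasured, to be felt. 0.14 to 0.2 kg.
- rake_grip (a point): Centre of the rake's wooden grip block, 24 (rake's x) x 34 (y) x 44 (z) mm, 28 mm above the rake's origin. Take it from above across its x. The tined head below is sprung: it yields upwards 4 N per mm, 6 mm at most. How far its tube is drawn out does not change during the work.
- stand: Black plastic rake stand fixed to the bench, 68 x 88 mm foot, two cheeks 66 mm high, 8 mm thick, along its y, with a slot 22 (x) x 52 (y) mm between them, 60 mm deep. The rake's head hangs free in the slot and its collar rests on the cheeks: the rake's origin is then 66 mm above the stand's, axes alike. Origin: centre of its underside.
- core0: One of nine alike dark ferrite cores: block 26 (x) x 22 (y) x 16 (z) mm with a small bore along x, 40 g, brittle. Origin at its centre. Starts in the lower layer of the heap.
- core1: One of nine alike dark ferrite cores: block 26 (x) x 22 (y) x 16 (z) mm with a small bore along x, 40 g, brittle. Origin at its centre. Starts in the lower layer of the heap.
- core2: One of nine alike dark ferrite cores: block 26 (x) x 22 (y) x 16 (z) mm with a small bore along x, 40 g, brittle. Origin at its centre. Starts in the lower layer of the heap.
- core3: One of nine alike dark ferrite cores: block 26 (x) x 22 (y) x 16 (z) mm with a small bore along x, 40 g, brittle. Origin at its centre. Starts in the lower layer of the heap.
- core4: One of nine alike dark ferrite cores: block 26 (x) x 22 (y) x 16 (z) mm with a small bore along x, 40 g, brittle. Origin at its centre. Starts in the lower layer of the heap.
- core5: One of nine alike dark ferrite cores: block 26 (x) x 22 (y) x 16 (z) mm with a small bore along x, 40 g, brittle. Origin at its centre. Starts in the lower layer of the heap.
- core6: One of nine alike dark ferrite cores: block 26 (x) x 22 (y) x 16 (z) mm with a small bore along x, 40 g, brittle. Origin at its centre. Starts on top of the heap.
- core7: One of nine alike dark ferrite cores: block 26 (x) x 22 (y) x 16 (z) mm with a small bore along x, 40 g, brittle. Origin at its centre. Starts on top of the heap.
- core8: One of nine alike dark ferrite cores: block 26 (x) x 22 (y) x 16 (z) mm with a small bore along x, 40 g, brittle. Origin at its centre. Starts on top of the heap.
- bottle: Bystander: clear bottle, 60 mm across, 170 mm high. Origin: centre of its underside.
- jar: Bystander: small glass jar, 48 mm across, 70 mm high. Origin: centre of its underside.
- tape: Bystander: roll of tape lying flat, 90 mm across, 18 mm high. Origin: centre of its underside.
Mind the look-alikes: they are no part of the job. What is shaped like the core6 but blue or green is not meant. What is shaped like the rake but green is not meant.

How it is judged:
On the way, in this order (a step that is already met when the one before it is completed fails the run):
1. the rake is lifted out of its stand (z of rake in the frame of stand above 0.125 m), for 0.1 s.
2. tines rest on the bed (over 1 N) behind the heap, more than 80 mm back of the tray's centre (contact force between rake and tray above 1 N and x of rake in the frame of tray between 0.08 and 0.12 m), for 0.2 s.
3. tines rest on the bed (over 1 N) while passing the back third's front part, 35 to 65 mm back of centre (contact force between rake and tray above 1 N and x of rake in the frame of tray between 0.035 and 0.065 m), for 0.2 s.
4. tines rest on the bed (over 1 N) while passing the middle third, 15 mm in front to 20 mm back of centre (contact force between rake and tray above 1 N and x of rake in the frame of tray between -0.015 and 0.02 m), for 0.2 s.
5. tines rest on the bed (over 1 N) more than 20 mm in front of centre (contact force between rake and tray above 1 N and x of rake in the frame of tray between -0.12 and -0.02 m), for 0.2 s.
At the end, for the whole second after the job is handed in: Nine cores at rest in the tray, each flat on a face (0.25 rad, centre under 31 mm above the bench), at least two centres in each third of its length (limits -40, +40 mm); rake upright and still in its stand (within 12 mm sideways, origin under 72 mm above the stand's) (x of any of core1, core2, core3, core4, core5, core6, core7, core8 in the frame of tray below -0.04 m and (x of core1 in the frame of tray between -0.04 and 0.04 m or x of core2 in the frame of tray between -0.04 and 0.04 m or x of core3 in the frame of tray between -0.04 and 0.04 m or x of core4 in the frame of tray between -0.04 and 0.04 m or x of core5 in the frame of tray between -0.04 and 0.04 m or x of core6 in the frame of tray between -0.04 and 0.04 m or x of core7 in the frame of tray between -0.04 and 0.04 m or x of core8 in the frame of tray between -0.04 and 0.04 m) and x of any of core1, core2, core3, core4, core5, core6, core7, core8 in the frame of tray above 0.04 m and x of any of core0, core2, core3, core4, core5, core6, core7, core8 in the frame of tray below -0.04 m and (x of core0 in the frame of tray between -0.04 and 0.04 m or x of core2 in the frame of tray between -0.04 and 0.04 m or x of core3 in the frame of tray between -0.04 and 0.04 m or x of core4 in the frame of tray between -0.04 and 0.04 m or x of core5 in the frame of tray between -0.04 and 0.04 m or x of core6 in the frame of tray between -0.04 and 0.04 m or x of core7 in the frame of tray between -0.04 and 0.04 m or x of core8 in the frame of tray between -0.04 and 0.04 m) and x of any of core0, core2, core3, core4, core5, core6, core7, core8 in the frame of tray above 0.04 m and x of any of core0, core1, core3, core4, core5, core6, core7, core8 in the frame of tray below -0.04 m and (x of core0 in the frame of tray between -0.04 and 0.04 m or x of core1 in the frame of tray between -0.04 and 0.04 m or x of core3 in the frame of tray between -0.04 and 0.04 m or x of core4 in the frame of tray between -0.04 and 0.04 m or x of core5 in the frame of tray between -0.04 and 0.04 m or x of core6 in the frame of tray between -0.04 and 0.04 m or x of core7 in the frame of tray between -0.04 and 0.04 m or x of core8 in the frame of tray between -0.04 and 0.04 m) and x of any of core0, core1, core3, core4, core5, core6, core7, core8 in the frame of tray above 0.04 m and x of any of core0, core1, core2, core4, core5, core6, core7, core8 in the frame of tray below -0.04 m and (x of core0 in the frame of tray between -0.04 and 0.04 m or x of core1 in the frame of tray between -0.04 and 0.04 m or x of core2 in the frame of tray between -0.04 and 0.04 m or x of core4 in the frame of tray between -0.04 and 0.04 m or x of core5 in the frame of tray between -0.04 and 0.04 m or x of core6 in the frame of tray between -0.04 and 0.04 m or x of core7 in the frame of tray between -0.04 and 0.04 m or x of core8 in the frame of tray between -0.04 and 0.04 m) and x of any of core0, core1, core2, core4, core5, core6, core7, core8 in the frame of tray above 0.04 m and x of any of core0, core1, core2, core3, core5, core6, core7, core8 in the frame of tray below -0.04 m and (x of core0 in the frame of tray between -0.04 and 0.04 m or x of core1 in the frame of tray between -0.04 and 0.04 m or x of core2 in the frame of tray between -0.04 and 0.04 m or x of core3 in the frame of tray between -0.04 and 0.04 m or x of core5 in the frame of tray between -0.04 and 0.04 m or x of core6 in the frame of tray between -0.04 and 0.04 m or x of core7 in the frame of tray between -0.04 and 0.04 m or x of core8 in the frame of tray between -0.04 and 0.04 m) and x of any of core0, core1, core2, core3, core5, core6, core7, core8 in the frame of tray above 0.04 m and x of any of core0, core1, core2, core3, core4, core6, core7, core8 in the frame of tray below -0.04 m and (x of core0 in the frame of tray between -0.04 and 0.04 m or x of core1 in the frame of tray between -0.04 and 0.04 m or x of core2 in the frame of tray between -0.04 and 0.04 m or x of core3 in the frame of tray between -0.04 and 0.04 m or x of core4 in the frame of tray between -0.04 and 0.04 m or x of core6 in the frame of tray between -0.04 and 0.04 m or x of core7 in the frame of tray between -0.04 and 0.04 m or x of core8 in the frame of tray between -0.04 and 0.04 m) and x of any of core0, core1, core2, core3, core4, core6, core7, core8 in the frame of tray above 0.04 m and x of any of core0, core1, core2, core3, core4, core5, core7, core8 in the frame of tray below -0.04 m and (x of core0 in the frame of tray between -0.04 and 0.04 m or x of core1 in the frame of tray between -0.04 and 0.04 m or x of core2 in the frame of tray between -0.04 and 0.04 m or x of core3 in the frame of tray between -0.04 and 0.04 m or x of core4 in the frame of tray between -0.04 and 0.04 m or x of core5 in the frame of tray between -0.04 and 0.04 m or x of core7 in the frame of tray between -0.04 and 0.04 m or x of core8 in the frame of tray between -0.04 and 0.04 m) and x of any of core0, core1, core2, core3, core4, core5, core7, core8 in the frame of tray above 0.04 m and x of any of core0, core1, core2, core3, core4, core5, core6, core8 in the frame of tray below -0.04 m and (x of core0 in the frame of tray between -0.04 and 0.04 m or x of core1 in the frame of tray between -0.04 and 0.04 m or x of core2 in the frame of tray between -0.04 and 0.04 m or x of core3 in the frame of tray between -0.04 and 0.04 m or x of core4 in the frame of tray between -0.04 and 0.04 m or x of core5 in the frame of tray between -0.04 and 0.04 m or x of core6 in the frame of tray between -0.04 and 0.04 m or x of core8 in the frame of tray between -0.04 and 0.04 m) and x of any of core0, core1, core2, core3, core4, core5, core6, core8 in the frame of tray above 0.04 m and x of any of core0, core1, core2, core3, core4, core5, core6, core7 in the frame of tray below -0.04 m and (x of core0 in the frame of tray between -0.04 and 0.04 m or x of core1 in the frame of tray between -0.04 and 0.04 m or x of core2 in the frame of tray between -0.04 and 0.04 m or x of core3 in the frame of tray between -0.04 and 0.04 m or x of core4 in the frame of tray between -0.04 and 0.04 m or x of core5 in the frame of tray between -0.04 and 0.04 m or x of core6 in the frame of tray between -0.04 and 0.04 m or x of core7 in the frame of tray between -0.04 and 0.04 m) and x of any of core0, core1, core2, core3, core4, core5, core6, core7 in the frame of tray above 0.04 m and (angle between the x axis of core0 and the z axis of tray, either way round below 0.25 rad or angle between the y axis of core0 and the z axis of tray, either way round below 0.25 rad or angle between the z axis of core0 and the z axis of tray, either way round below 0.25 rad) and (angle between the x axis of core1 and the z axis of tray, either way round below 0.25 rad or angle between the y axis of core1 and the z axis of tray, either way round below 0.25 rad or angle between the z axis of core1 and the z axis of tray, either way round below 0.25 rad) and (angle between the x axis of core2 and the z axis of tray, either way round below 0.25 rad or angle between the y axis of core2 and the z axis of tray, either way round below 0.25 rad or angle between the z axis of core2 and the z axis of tray, either way round below 0.25 rad) and (angle between the x axis of core3 and the z axis of tray, either way round below 0.25 rad or angle between the y axis of core3 and the z axis of tray, either way round below 0.25 rad or angle between the z axis of core3 and the z axis of tray, either way round below 0.25 rad) and (angle between the x axis of core4 and the z axis of tray, either way round below 0.25 rad or angle between the y axis of core4 and the z axis of tray, either way round below 0.25 rad or angle between the z axis of core4 and the z axis of tray, either way round below 0.25 rad) and (angle between the x axis of core5 and the z axis of tray, either way round below 0.25 rad or angle between the y axis of core5 and the z axis of tray, either way round below 0.25 rad or angle between the z axis of core5 and the z axis of tray, either way round below 0.25 rad) and (angle between the x axis of core6 and the z axis of tray, either way round below 0.25 rad or angle between the y axis of core6 and the z axis of tray, either way round below 0.25 rad or angle between the z axis of core6 and the z axis of tray, either way round below 0.25 rad) and (angle between the x axis of core7 and the z axis of tray, either way round below 0.25 rad or angle between the y axis of core7 and the z axis of tray, either way round below 0.25 rad or angle between the z axis of core7 and the z axis of tray, either way round below 0.25 rad) and (angle between the x axis of core8 and the z axis of tray, either way round below 0.25 rad or angle between the y axis of core8 and the z axis of tray, either way round below 0.25 rad or angle between the z axis of core8 and the z axis of tray, either way round below 0.25 rad) and x of core0 in the frame of tray between -0.122 and 0.122 m and y of core0 in the frame of tray between -0.072 and 0.072 m and z of core0 in the frame of tray between 0.008 and 0.031 m and linear speed of each of core0, core1, core2, core3, core4, core5, core6, core7, core8, rake below 0.02 m/s and x of core1 in the frame of tray between -0.122 and 0.122 m and y of core1 in the frame of tray between -0.072 and 0.072 m and z of core1 in the frame of tray between 0.008 and 0.031 m and x of core2 in the frame of tray between -0.122 and 0.122 m and y of core2 in the frame of tray between -0.072 and 0.072 m and z of core2 in the frame of tray between 0.008 and 0.031 m and x of core3 in the frame of tray between -0.122 and 0.122 m and y of core3 in the frame of tray between -0.072 and 0.072 m and z of core3 in the frame of tray between 0.008 and 0.031 m and x of core4 in the frame of tray between -0.122 and 0.122 m and y of core4 in the frame of tray between -0.072 and 0.072 m and z of core4 in the frame of tray between 0.008 and 0.031 m and x of core5 in the frame of tray between -0.122 and 0.122 m and y of core5 in the frame of tray between -0.072 and 0.072 m and z of core5 in the frame of tray between 0.008 and 0.031 m and x of core6 in the frame of tray between -0.122 and 0.122 m and y of core6 in the frame of tray between -0.072 and 0.072 m and z of core6 in the frame of tray between 0.008 and 0.031 m and x of core7 in the frame of tray between -0.122 and 0.122 m and y of core7 in the frame of tray between -0.072 and 0.072 m and z of core7 in the frame of tray between 0.008 and 0.031 m and x of core8 in the frame of tray between -0.122 and 0.122 m and y of core8 in the frame of tray between -0.072 and 0.072 m and z of core8 in the frame of tray between 0.008 and 0.031 m and horizontal distance between rake and stand below 0.012 m and z of rake in the frame of stand below 0.072 m and angle between rake's own z axis and vertical below 0.15 rad); the robot touches nothing.
It fails at once if the rake bears on the tray or its bed with more than 10 N (contact force between rake and tray above 10 N).
It fails at once if the rake bears on a core with more than 20 N (contact force between rake and core0 above 20 N or contact force between rake and core1 above 20 N or contact force between rake and core2 above 20 N or contact force between rake and core3 above 20 N or contact force between rake and core4 above 20 N or contact force between rake and core5 above 20 N or contact force between rake and core6 above 20 N or contact force between rake and core7 above 20 N or contact force between rake and core8 above 20 N).
It fails at once if a core is touched by the robot itself (contact force between any of the fingers, the arm and core0 above 0.5 N or contact force between any of the fingers, the arm and core1 above 0.5 N or contact force between any of the fingers, the arm and core2 above 0.5 N or contact force between any of the fingers, the arm and core3 above 0.5 N or contact force between any of the fingers, the arm and core4 above 0.5 N or contact force between any of the fingers, the arm and core5 above 0.5 N or contact force between any of the fingers, the arm and core6 above 0.5 N or contact force between any of the fingers, the arm and core7 above 0.5 N or contact force between any of the fingers, the arm and core8 above 0.5 N).
It fails at once if a bystander is moved more than 15 mm (distance of any of bottle, jar, tape from where it was at the start of the episode above 0.015 m).
It also fails if it takes over 72 s, if anything falls off the work surface, if the arm or the gripper's body presses on something with over 40 N, if the wrist force passes 120 N, or if a joint passes its speed limit or range.

ROBOT

A 6-joint arm with a two-finger parallel gripper is mounted at the origin on the work surface. World frame = base frame: x ahead of the robot, y to its left, z up, the work surface at z = 0. Lengths are in m, angles in rad, forces in N, time in s.
With the tool pointing down it reaches from about 0.25 to 0.725 m from the base axis. Payload 4 kg.
Tool frame: the origin (TCP) lies on the centre line of the jaws, within the pads' length; the fingertips stand tip_reach ahead of it and the grasp point (between the pads) lies 5 mm behind it (tip_reach is the distance from the TCP to the fingertips, in m); z points along the fingers, y is the direction in which the jaws open and shut (so a half turn about z gives the same grasp; the last joint's range is limited). The gripper opens to 85 mm and grips with 20 to 120 N. Pads are 22 mm wide; open, the fingers measure 114 mm over their backs; the gripper's body (76 mm by 85 mm) begins 54 mm behind the grasp point. The pads swing forward as they close: fully open they stand 13 mm farther back than shut.
Start: joints at [1.202, 0.241, 0.005, 1.335, 0, 1.571], TCP at [0.18, 0.466, 0.245] pointing down, gripper open.
Joint ranges: [-2.72, 2.72], [-1.05, 1.87], [-1.09, 1.28], [-1.99, 2.15], [-1.42, 1.44], [-3.14, 3.14]. Speed limits (rad/s): [2.79, 2.79, 3.14, 3.14, 3.14, 3.14].

INTERFACE

Orientations are given as a unit quaternion [x, y, z, w].
In Python, from workcell import * gives the robot as it stands.
- The arm moves only by the tool arm_command, never from a script. Its arguments are lists of equal length, an entry for each row: "translation": the shift along the tool's x, y, z in cm, a list of three; "turn": the turn about the tool's z in rad; "hand": the closure, from 0 (fully open) to 1 (shut). In form: {"translation": [[x, y, z], ...], "turn": [turn, ...], "hand": [hand, ...]}. A call has 1 to 5 rows; each row is the pose to reach, as a shift and turn from the pose commanded when the call began, along the tool's axes at that moment; what a row does not reach only later rows make up. A row lasts 1/12 s, in which the tool goes at most 41.7 mm and 7.16 degrees, less where a joint would pass 70% of its speed; a pose out of reach is approached as far as the arm can. A call with a gripper value outside its range is refused whole. The fingers move at their own pace and stop on an object; the grip force is fixed at half the most. Time passes only in rows, so rows that repeat a pose let the fingers close. It gives the time, the measured TCP pose, the force and the opening at its end, in the units of the state.
- get_obs(): the state, without advancing time (a new reading comes with each control period).
- camera(name): name is "scene" or "side" or "wrist"; returns (picture, depth): 480x640x3 uint8, red, green, blue; 480x640 float32, m along the optical axis (not along the pixel's ray), 0 where there is no reading.
- camera_info(name): a dict with "mtx" (3x3 intrinsics, pixels), "world_to_cam" (4x4, takes a point from world to camera coordinates). Camera axes: x right, y down, z forward; pixel columns grow to the right and rows downward; lengths in m; the calibration is good to about 2 mm. A picture is of the moment at which its call begins: read the wrist's pose just before it. camera_info takes no time and is no camera call; for the wrist camera it gives the pose at the moment of the call.
- job_done(): hands the job in, once; it reports no verdict.
Trained networks look in the newest picture that a camera, given by its name, has taken for a name from the list of things; names that differ only in an ending like _2 or _b are one class to them, and where a whole thing is asked for, a point or a joint stands for the part that bears it (a point fixed in the world has none). Each returns a list of dicts, best first, with "conf" (0 to 1); they miss things now and then, are a little off and sometimes report something else, mostly with a low value. They report only what shows in the picture. A call takes as long as a camera call. They do not tell look-alikes from the thing itself.
- search_frame(camera, name): "location" ([row, column] in pixels, amid what is visible of it).
- spot_point(camera, name): "location" ([row, column] in pixels: a listed point, or the origin of a listed thing).
The state is a dict: "clock": time; "joint_pos": joint angles; "joint_vel": joint speeds; "tau": joint torques, N m; "eef_pos": TCP position; "tool_rot": TCP orientation; "ft_force": force on the tool from outside, world axes, zero at the start; "ft_torque": the same for the moment, N m; "grip_width": finger opening in m.
Only numpy, scipy, OpenCV 4.12 (cv2) and the standard library are available. Lean on these libraries where they do the work, as an engineer would, in place of code of your own. Each camera call takes 0.05 s, during which the arm holds its last target. There are 200 camera calls.

## Working session

There is one attempt and no reset: what is moved stays moved. The work goes in short steps, Python scripts to look and compute and a tool call to move; the robot and the scene stay as the last step left them, time stands still between calls to the robot, and variables do not carry over. Pictures are saved under pics/ and viewed, about 8 in all and at most 12, crops included, and the job is handed in when it is done.

Besides the shell and the picture viewer there is one more tool, called as a command line: name --pt "numbers of a row" for each row, then --argument value for the rest. arm_command: Moves the arm, as the interface text tells. Its arguments: {"type":"object","properties":{"translation":{"type":"array","items":{"type":"array","items":{"type":"number"}}},"turn":{"type":"array","items":{"type":"number"}},"hand":{"type":"array","items":{"type":"number"}}},"required":["translation","turn","hand"]}

```bash
mkdir -p pics; cat > h.py <<'E'
from workcell import *
import numpy as np, cv2
def cam(n):
    i=camera_info(n); p,d=camera(n); return p,d,np.array(i["mtx"]),np.array(i["world_to_cam"])
def unproj(px,d,K,T):
    r,c=px; w=d[int(r)-1:int(r)+2,int(c)-1:int(c)+2]; w=w[w>0]
    z=np.median(w) if len(w) else np.nan
    p=np.linalg.inv(K)@[c,r,1]*z
    return (np.linalg.inv(T)@np.r_[p,1])[:3]
def ray(px,K,T):
    M=np.linalg.inv(T); v=M[:3,:3]@np.linalg.inv(K)@[px[1],px[0],1]; return M[:3,3],v/np.linalg.norm(v)
def proj(P,K,T):
    q=K@(T@np.r_[P,1])[:3]; return q[:2]/q[2]
def save(n,p): cv2.imwrite(f"pics/{n}.png",p[:,:,::-1])
E
python3 - <<'E'
from h import *
o=get_obs(); print({k:np.round(v,3) for k,v in o.items()})
ims=[]
for n in("scene","side"):
    p,d,K,T=cam(n); ims.append(p)
    for t in("tray","rake","rake_grip","stand","core6","bottle","jar","tape","bed_front"):
        for f in((spot_point,search_frame) if t in("rake","stand","tray") else (spot_point,)):
            for x in f(n,t)[:4]: 
                if x["conf"]>.25: print(n,f.__name__[:6],t,np.round(x["location"]),round(x["conf"],2),np.round(unproj(x["location"],d,K,T),3))
save("a",ims[0]);save("b",ims[1])
E
```

```text
{'clock': np.float64(0.0), 'joint_pos': array([ 1.202,  0.241,  0.004,  1.335, -0.   ,  1.571]), 'joint_vel': array([ 0.001,  0.001, -0.   , -0.   , -0.001, -0.002]), 'tau': array([ 1.0000e-03, -3.7232e+01,  2.5241e+01,  1.7000e-02,  0.0000e+00,
       -0.0000e+00]), 'eef_pos': array([0.18 , 0.466, 0.244]), 'tool_rot': array([ 0.183,  0.983, -0.001, -0.   ]), 'ft_force': array([-0.175,  0.228, -0.088]), 'ft_torque': array([-0.033,  0.004, -0.044]), 'grip_width': np.float64(0.085)}
scene call tray [290. 344.] 0.72 [0.576 0.064 0.008]
scene call tray [284. 342.] 0.6 [0.559 0.056 0.008]
scene call rake [199. 232.] 0.72 [ 0.387 -0.299  0.052]
scene call rake [212. 220.] 0.57 [ 0.491 -0.269  0.082]
scene call rake [294. 335.] 0.51 [0.624 0.061 0.04 ]
scene call rake [206. 220.] 0.74 [ 0.492 -0.267  0.101]
scene call rake_grip [190. 224.] 0.79 [ 0.39  -0.317  0.077]
scene call rake_grip [208. 219.] 0.71 [ 0.493 -0.269  0.096]
scene call stand [240. 228.] 0.76 [ 0.499 -0.255  0.009]
scene call stand [232. 226.] 0.91 [ 0.499 -0.259  0.033]
scene call core6 [293. 311.] 0.74 [0.635 0.014 0.04 
[... 1058 characters left out ...]
l rake_grip [245. 343.] 0.49 [0.61  0.054 0.025]
side call stand [410. 367.] 0.83 [ 0.462 -0.298  0.054]
side call stand [415. 365.] 0.56 [ 0.461 -0.296  0.033]
side call stand [157. 255.] 0.53 [0.533 0.352 0.089]
side call core6 [240. 349.] 0.7 [0.619 0.047 0.042]
side call core6 [297. 376.] 0.64 [ 0.606 -0.09   0.015]
side call core6 [311. 345.] 0.64 [ 0.535 -0.093  0.015]
side call core6 [232. 336.] 0.58 [0.61  0.086 0.037]
side call bottle [179. 260.] 0.84 [0.537 0.349 0.025]
side call jar [301. 436.] 0.89 [ 0.694 -0.16   0.03 ]
side call jar [283. 272.] 0.4 [0.442 0.048 0.001]
side call tape [216. 209.] 0.75 [ 0.389  0.31  -0.002]
side call bed_front [283. 274.] 0.55 [0.444 0.038 0.01 ]
```

View pics/a.png

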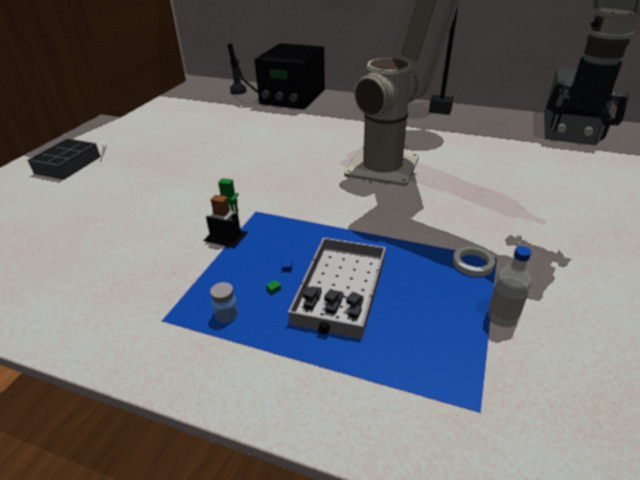

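View pics/b.png

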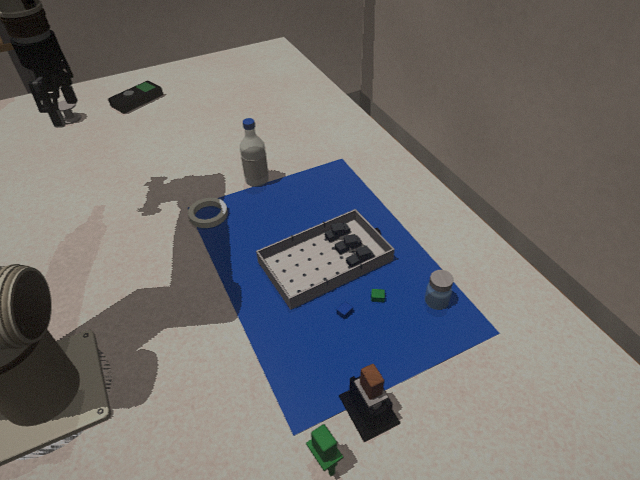

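Scene: the brown-gripped rake stands in the black stand at scene (206,220) / side (386,371). The green look-alike is at (190,226) / (450,326), and the blue and green blocks are decoys beside the tray. The cores are three stacks at the tray's back, around scene (300,335). The brown rake in the black stand is the one meant.

```bash
python3 - <<'E'
from h import *
C=[]
for n in("scene","side"):
    p,d,K,T=cam(n)
    r,c=np.where(d>0); z=d[r,c]
    P=np.linalg.inv(K)@np.vstack([c,r,np.ones_like(c)])*z
    W=(np.linalg.inv(T)@np.vstack([P,np.ones(P.shape[1])]))[:3].T
    C.append(np.c_[W,p[r,c]])
    print(n,"table z",np.median(W[(abs(W[:,0]-.5)<.3)&(abs(W[:,1])<.4)&(abs(W[:,2])<.02),2]))
np.save("c0.npy",C[0]);np.save("c1.npy",C[1])
def sel(c,x,y,z): return c[(c[:,0]>x[0])&(c[:,0]<x[1])&(c[:,1]>y[0])&(c[:,1]<y[1])&(c[:,2]>z[0])&(c[:,2]<z[1])]
for name,x,y,z in(("trayrim",(.4,.75),(-.06,.2),(.030,.040)),("foot+stand",(.42,.56),(-.36,-.2),(.004,.062)),("collar",(.42,.56),(-.36,-.2),(.066,.074)),("grip",(.42,.56),(-.36,-.2),(.085,.13)),("griptop",(.42,.56),(-.36,-.2),(.112,.13))):
    for i,S in enumerate([C[0],C[1],np.vstack(C)]):
        q=sel(S,x,y,z)
        if len(q)>5:
            (a,b),(w,h),t=cv2.minAreaRect(q[:,:2].astype(np.float32)); print(name,i,len(q),np.round([a,b,w,h,t],3),"zmax",q[:,2].max().round(3))
E
cat > rel.py <<'E'
import sys
from h import *
from scipy.spatial.transform import Rotation as R
# target world xyz -> tool shift cm
def rel(p,cur=None,q=None):
    o=get_obs(); return R.from_quat(o["tool_rot"]).inv().apply(np.array(p)-o["eef_pos"])*100
E
```

```text
scene table z 0.0001670231216228113
side table z 0.0006193178014351486
trayrim 0 1004 [0.569 0.054 0.258 0.15  4.251] zmax 0.04
trayrim 1 1166 [0.571 0.052 0.259 0.152 3.897] zmax 0.04
trayrim 2 2170 [0.57  0.052 0.26  0.154 4.186] zmax 0.04
foot+stand 0 823 [ 4.8100e-01 -2.6100e-01  1.1400e-01  7.0000e-02  8.9501e+01] zmax 0.062
foot+stand 1 1520 [ 0.492 -0.272  0.131  0.141  0.559] zmax 0.062
foot+stand 2 2343 [ 0.492 -0.272  0.131  0.141  0.559] zmax 0.062
collar 0 114 [ 0.484 -0.277  0.038  0.055  3.951] zmax 0.073
collar 1 328 [ 0.48  -0.278  0.039  0.069  0.185] zmax 0.074
collar 2 442 [ 4.8100e-01 -2.7800e-01  6.8000e-02  4.2000e-02  8.8072e+01] zmax 0.074
grip 0 249 [ 0.482 -0.276  0.027  0.036  4.977] zmax 0.117
grip 1 550 [ 4.800e-01 -2.780e-01  3.400e-02  2.400e-02  8.928e+01] zmax 0.119
grip 2 799 [ 0.481 -0.276  0.029  0.038  1.953] zmax 0.119
griptop 0 83 [ 0.48  -0.276  0.024  0.035  2.305] zmax 0.117
griptop 1 337 [ 4.8000e-01 -2.7800e-01  3.3000e-02  2.4000e-02  8.9101e+01] zmax 0.119
griptop 2 420 [ 0.48  -0.277  0.025  0.036  0.734] zmax 0.119
```

```bash
python3 - <<'E'
import workcell; print([n for n in dir(workcell) if n[0]!='_'])
print(getattr(workcell,'tip_reach',None))
E
```

```text
['Unreachable', 'camera', 'camera_info', 'get_obs', 'job_done', 'search_frame', 'spot_point', 'tip_reach']
0.014
```

arm_command --pt "-13.6 -14.6 0" --pt "-13.6 -14.6 0" --pt "-13.6 -14.6 0" --pt "-13.6 -14.6 0" --pt "-13.6 -14.6 0" --turn '[0, 0, 0, 0, 0]' --hand '[0, 0, 0, 0, 0]'

```text
clock: 1.82
eef_pos: [0.2546, 0.2787, 0.2453]
tool_rot: [0.183, 0.983, -0.0, 0.0]
ft_force: [0.9, -0.3, -0.1]
grip_width: 0.0852
```

arm_command --pt "-13.6 -14.6 0" --pt "-13.6 -14.6 0" --pt "-13.6 -14.6 0" --pt "-13.6 -14.6 0" --pt "-13.6 -14.6 0" --turn '[0, 0, 0, 0, 0]' --hand '[0, 0, 0, 0, 0]'

```text
clock: 2.23
eef_pos: [0.3291, 0.0935, 0.2457]
tool_rot: [0.184, 0.983, 0.0, 0.001]
ft_force: [0.9, -0.0, 0.5]
grip_width: 0.0852
```

arm_command --pt "-13.6 -14.6 0" --pt "-13.6 -14.6 0" --pt "-13.6 -14.6 0" --pt "-13.6 -14.6 0" --pt "-13.6 -14.6 0" --turn '[0.6, 0.6, 0.6, 0.6, 0.6]' --hand '[0, 0, 0, 0, 0]'

```text
clock: 2.65
eef_pos: [0.4036, -0.0922, 0.2456]
tool_rot: [0.469, 0.883, 0.0, 0.001]
ft_force: [1.4, 0.3, 0.3]
grip_width: 0.0855
```

arm_command --pt "0 0 0" --pt "0 0 0" --pt "0 0 0" --pt "0 0 0" --pt "0 0 0" --turn '[0.6, 0.6, 0.6, 0.6, 0.6]' --hand '[0, 0, 0, 0, 0]'

```text
clock: 3.07
eef_pos: [0.4029, -0.0895, 0.2453]
tool_rot: [0.709, 0.706, 0.0, -0.0]
ft_force: [0.1, -0.6, -0.2]
grip_width: 0.0855
```

arm_command --pt "-18.7 7.7 0" --pt "-18.7 7.7 0" --pt "-18.7 7.7 0" --pt "-18.7 7.7 0" --pt "-18.7 7.7 0" --turn '[0, 0, 0, 0, 0]' --hand '[0, 0, 0, 0, 0]'

```text
clock: 3.48
eef_pos: [0.481, -0.2786, 0.2452]
tool_rot: [0.707, 0.708, -0.0, 0.0]
ft_force: [0.5, 0.7, 0.5]
grip_width: 0.0855
```

```bash
python3 - <<'E'
from h import *
o=get_obs(); print(o["eef_pos"],o["tool_rot"])
p,d,K,T=cam("wrist"); save("w1",p)
for t in("rake_grip","rake"): print(t,[(np.round(x["location"]),x["conf"],unproj(x["location"],d,K,T).round(4)) for x in spot_point("wrist",t)[:3]])
r,c=np.where(d>0); z=d[r,c]
W=(np.linalg.inv(T)@np.vstack([np.linalg.inv(K)@np.vstack([c,r,np.ones_like(c)])*z,np.ones(len(c))]))[:3].T
q=p[r,c].astype(int)
for lo,hi in((.11,.125),(.069,.076),(.06,.068)):
    m=(W[:,2]>lo)&(W[:,2]<hi)&(abs(W[:,0]-.48)<.05)&(abs(W[:,1]+.277)<.06)
    print(lo,m.sum(),np.median(W[m,2]),W[m].mean(0).round(4), np.round(np.r_[cv2.minAreaRect(W[m,:2].astype(np.float32))[0],cv2.minAreaRect(W[m,:2].astype(np.float32))[1],cv2.minAreaRect(W[m,:2].astype(np.float32))[2]],4))
E
```

```text
[ 0.48098902 -0.27860048  0.24523998] [ 7.06649007e-01  7.07564108e-01 -4.13741088e-06  4.63259992e-04]
rake_grip [(array([268., 183.]), 0.93, array([ 0.3825, -0.3114,  0.0975])), (array([218., 320.]), 0.64, array([ 0.4782, -0.2714,  0.1155]))]
rake [(array([257., 193.]), 0.71, array([ 0.3856, -0.3082,  0.0829])), (array([210., 320.]), 0.69, array([ 0.4784, -0.2659,  0.1155]))]
0.11 1919 0.11529502224589677 [ 0.4785 -0.2747  0.1151] [ 4.78600e-01 -2.75900e-01  3.46000e-02  2.36000e-02  8.92993e+01]
0.069 1004 0.07145626585656739 [ 0.4788 -0.2664  0.0715] [ 4.7850e-01 -2.7570e-01  4.8100e-02  3.3600e-02  8.9232e+01]
0.06 805 0.06552881441085168 [ 0.4787 -0.2694  0.0654] [ 4.78300e-01 -2.75900e-01  6.85000e-02  3.80000e-02  8.94166e+01]
```

View pics/w1.png

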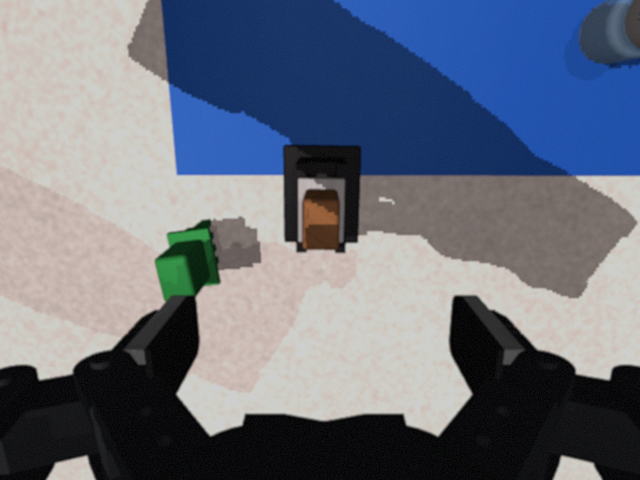

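The brown rake at wrist pixel (218,320) is centred at (0.4785,-0.276) with its grip top at z=0.1155. The green one at (260,185) is clear of the fingers if I part-close them first.

arm_command --pt "0.2 -0.2 2" --pt "0.2 -0.2 5" --pt "0.2 -0.2 8" --pt "0.2 -0.2 9" --pt "0.2 -0.2 9" --turn '[0.013, 0.013, 0.013, 0.013, 0.013]' --hand '[0.35, 0.35, 0.35, 0.35, 0.35]'

```text
clock: 4.05
eef_pos: [0.4759, -0.2719, 0.1526]
tool_rot: [0.711, 0.704, -0.001, -0.003]
ft_force: [-0.3, 0.6, 0.0]
grip_width: 0.0554
```

arm_command --pt "0 0 0" --pt "0 0 0" --pt "0 0 0" --turn '[0, 0, 0]' --hand '[0.35, 0.35, 0.35]'

```text
clock: 4.3
eef_pos: [0.4796, -0.2746, 0.1576]
tool_rot: [0.711, 0.703, 0.001, 0.002]
ft_force: [-0.1, 0.5, 0.8]
grip_width: 0.0555
```

```bash
python3 - <<'E'
from h import *
o=get_obs(); print(o["eef_pos"],o["tool_rot"],o["joint_vel"].round(4),o["joint_pos"].round(3))
E
```

```text
[ 0.47960448 -0.27457214  0.15761212] [7.10853664e-01 7.03336874e-01 5.70114790e-04 1.99616123e-03] [-0.0034  0.0023 -0.0058 -0.0051  0.0012 -0.0011] [-0.52   0.392 -0.016  1.158  0.     1.061]
```

arm_command --pt "-0.1 -0.1 2" --pt "-0.1 -0.1 4" --pt "-0.1 -0.1 5.5" --pt "-0.1 -0.1 6.5" --pt "-0.1 -0.1 6.5" --turn '[0, 0, 0, 0, 0]' --hand '[0.35, 0.35, 0.35, 0.35, 0.35]'

```text
clock: 4.72
eef_pos: [0.4765, -0.2747, 0.0892]
tool_rot: [0.711, 0.703, -0.0, -0.001]
ft_force: [-0.0, 0.0, 0.2]
grip_width: 0.0559
```

arm_command --pt "0 0 0" --pt "0 0 0" --pt "0 0 0" --pt "0 0 0" --pt "0 0 0" --turn '[0, 0, 0, 0, 0]' --hand '[0.5, 0.65, 0.8, 1, 1]'

```text
clock: 5.13
eef_pos: [0.4784, -0.2757, 0.0919]
tool_rot: [0.711, 0.703, 0.001, 0.002]
ft_force: [0.8, -0.0, 5.8]
grip_width: 0.0232
```

arm_command --pt "0 0 0" --pt "0 0 0" --pt "0 0 0" --pt "0 0 0" --pt "0 0 0" --turn '[0, 0, 0, 0, 0]' --hand '[1, 1, 1, 1, 1]'

```text
clock: 5.55
eef_pos: [0.4784, -0.2757, 0.0919]
tool_rot: [0.711, 0.703, 0.0, 0.002]
ft_force: [-0.0, 0.1, 6.0]
grip_width: 0.0236
```

arm_command --pt "0 0 -1" --pt "0 0 -3" --pt "0 0 -5" --pt "0 0 -7.5" --pt "0 0 -10" --turn '[0, 0, 0, 0, 0]' --hand '[1, 1, 1, 1, 1]'

```text
clock: 5.97
eef_pos: [0.4764, -0.2746, 0.191]
tool_rot: [0.711, 0.703, -0.0, -0.001]
ft_force: [-0.3, -0.4, -1.4]
grip_width: 0.0234
```

arm_command --pt "0 0 -1" --pt "0 0 -2" --pt "1.5 0 -2" --pt "4.5 0 -2" --pt "8 0 -2" --turn '[0, 0, 0, 0, 0]' --hand '[1, 1, 1, 1, 1]'

```text
clock: 6.38
eef_pos: [0.4772, -0.1946, 0.2088]
tool_rot: [0.712, 0.702, -0.0, -0.001]
ft_force: [1.1, -0.1, -1.8]
grip_width: 0.0235
```

```bash
cat > look.py <<'E'
from h import *
from scipy.spatial.transform import Rotation as R
def cloud(n):
    p,d,K,T=cam(n); r,c=np.where(d>0); z=d[r,c]
    W=(np.linalg.inv(T)@np.vstack([np.linalg.inv(K)@np.vstack([c,r,np.ones_like(c)])*z,np.ones(len(c))]))[:3].T
    return W,p,p[r,c].astype(int)
E
python3 - <<'E'
from look import *
o=get_obs(); print(o["eef_pos"],o["tool_rot"],o["ft_force"].round(1),o["grip_width"])
W,p,_=cloud("wrist"); save("w2",p)
m=(W[:,2]>.03)&(W[:,2]<.04)&(W[:,0]>.4)&(W[:,0]<.75)&(W[:,1]>-.06)&(W[:,1]<.2); print(m.sum())
if m.sum()>50: print(cv2.minAreaRect(W[m,:2].astype(np.float32)), W[m].min(0),W[m].max(0))
E
```

```text
[ 0.47716263 -0.1946484   0.20877643] [ 7.12114933e-01  7.02061809e-01 -4.67551246e-04 -1.14885271e-03] [ 1.1 -0.1 -1.8] 0.023547089431429583
0
```

arm_command --pt "2 1.5 -0.5" --pt "6 4.5 -1" --pt "10 7.5 -2" --pt "13 10 -3" --pt "15 12 -3" --turn '[-0.08, -0.08, -0.08, -0.08, -0.084]' --hand '[1, 1, 1, 1, 1]'

```text
clock: 6.85
eef_pos: [0.5978, -0.0461, 0.2399]
tool_rot: [0.681, 0.733, -0.0, -0.001]
ft_force: [1.2, -0.6, -0.4]
grip_width: 0.0237
```

arm_command --pt "0 0 0" --pt "0 0 0" --pt "0 0 0" --turn '[0, 0, 0]' --hand '[1, 1, 1]'

```text
clock: 7.1
eef_pos: [0.5967, -0.0478, 0.2381]
tool_rot: [0.68, 0.733, -0.001, -0.002]
ft_force: [-0.2, -0.2, -1.3]
grip_width: 0.0233
```

```bash
python3 - <<'E'
from look import *
o=get_obs(); print(o["eef_pos"],o["tool_rot"],o["ft_force"].round(1),o["grip_width"])
W,p,_=cloud("wrist"); save("w2",p)
m=(W[:,2]>.03)&(W[:,2]<.04)&(W[:,0]>.4)&(W[:,0]<.75)&(W[:,1]>-.06)&(W[:,1]<.2); print(m.sum())
if m.sum()>50: print(cv2.minAreaRect(W[m,:2].astype(np.float32)), W[m].min(0),W[m].max(0))
np.save("w2.npy",W)
E
```

```text
[ 0.59665965 -0.04783091  0.23813872] [ 0.68039341  0.73284392 -0.00146837 -0.00156213] [-0.2 -0.2 -1.3] 0.02332569805578842
4757
((0.565153956413269, 0.03934316337108612), (0.24861019849777222, 0.12284203618764877), 4.142408847808838) [ 0.43720485 -0.02902319  0.03000364] [0.69265116 0.10928284 0.03999798]
```

View pics/w2.png

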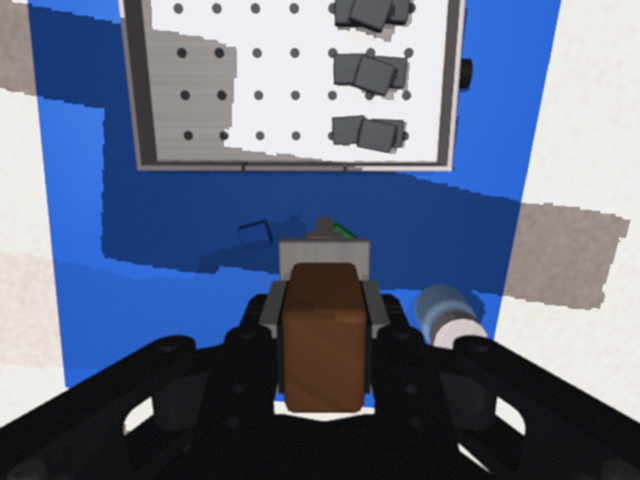

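```bash
python3 - <<'E'
from look import *
th=np.deg2rad(4.14); Rt=np.array([[np.cos(th),np.sin(th)],[-np.sin(th),np.cos(th)]])
W=np.load("w2.npy")
for n,c in(("w",W),("s",np.load("c0.npy")),("d",np.load("c1.npy"))):
    t=c.copy(); t[:,:2]=(c[:,:2]-[.57,.053])@Rt.T
    m=(t[:,2]>.031)&(t[:,2]<.039)&(abs(t[:,0])<.15)&(abs(t[:,1])<.09)&((abs(t[:,0])>.11)|(abs(t[:,1])>.06)); q=t[m]
    print(n,"rim x",np.percentile(q[:,0],[.5,99.5]).round(4),"y",np.percentile(q[:,1],[.5,99.5]).round(4))
    for lo,hi in((.0,.02),(.02,.034),(.036,.06)):
        m=(t[:,2]>lo)&(t[:,2]<hi)&(abs(t[:,0])<.112)&(abs(t[:,1])<.062); 
        if lo>0:
            for a,b in((-.062,-.024),(-.024,.02),(.02,.062)):
                k=t[m&(t[:,1]>a)&(t[:,1]<b)]
                if len(k)>10: print("  z",lo,(a,b),len(k),"x",np.percentile(k[:,0],[1,99]).round(3),"y",np.percentile(k[:,1],[1,99]).round(3),"zmed",np.median(k[:,2]).round(4))
        else:
            k=t[m]; A=np.c_[k[:,0],np.ones(len(k))]; s=np.linalg.lstsq(A,k[:,2],rcond=None)[0]; print("  bed slope,z0",s.round(4),len(k))
E
```

```text
w rim x [-0.1296  0.1181] y [-0.0733  0.0469]
  bed slope,z0 [0.0089 0.0089] 36065
  z 0.02 (-0.062, -0.024) 1122 x [0.024 0.08 ] y [-0.055 -0.031] zmed 0.0251
  z 0.02 (-0.024, 0.02) 1305 x [0.025 0.08 ] y [-0.014  0.014] zmed 0.0251
  z 0.02 (0.02, 0.062) 898 x [0.025 0.08 ] y [0.028 0.05 ] zmed 0.0251
  z 0.036 (-0.062, -0.024) 1012 x [0.044 0.07 ] y [-0.058 -0.035] zmed 0.0411
  z 0.036 (-0.024, 0.02) 1141 x [0.041 0.068] y [-0.016  0.009] zmed 0.0411
  z 0.036 (0.02, 0.062) 977 x [0.037 0.064] y [0.028 0.046] zmed 0.041
s rim x [-0.1297  0.1207] y [-0.0734  0.0754]
  bed slope,z0 [0.019  0.0092] 2873
  z 0.02 (-0.062, -0.024) 157 x [0.025 0.083] y [-0.058 -0.031] zmed 0.0251
  z 0.02 (-0.024, 0.02) 175 x [0.028 0.083] y [-0.014  0.014] zmed 0.0254
  z 0.02 (0.02, 0.062) 171 x [0.029 0.084] y [0.029 0.059] zmed 0.0255
  z 0.036 (-0.062, -0.024) 119 x [0.046 0.074] y [-0.058 -0.034] zmed 0.0408
  z 0.036 (-0.024, 0.02) 122 x [0.043 0.071] y [-0.015  0.009] zmed 0.0407
  z 0.036 (0.02, 0.062) 121 x [0.039 0.067] y [0.029 0.055] zmed 0.0408
d rim x [-0.1283  0.1209] y [-0.0769  0.0732]
  bed slope,z0 [0.0166 0.0098] 3433
  z 0.02 (-0.062, -0.024) 164 x [0.025 0.082] y [-0.06  -0.034] zmed 0.0255
  z 0.02 (-0.024, 0.02) 144 x [0.026 0.082] y [-0.018  0.011] zmed 0.0259
  z 0.02 (0.02, 0.062) 135 x [0.026 0.081] y [0.025 0.055] zmed 0.0255
  z 0.036 (-0.062, -0.024) 121 x [0.045 0.072] y [-0.061 -0.037] zmed 0.0412
  z 0.036 (-0.024, 0.02) 111 x [0.041 0.068] y [-0.019  0.006] zmed 0.0413
  z 0.036 (0.02, 0.062) 105 x [0.038 0.065] y [0.025 0.051] zmed 0.0411
```

arm_command --pt "2 -2 0" --pt "5 -5 1" --pt "8 -8.5 4" --pt "10 -11 7" --pt "10.2 -11 10" --turn '[0, 0, 0, 0, 0]' --hand '[1, 1, 1, 1, 1]'

```text
clock: 7.57
eef_pos: [0.4785, 0.0451, 0.1434]
tool_rot: [0.681, 0.732, 0.001, 0.001]
ft_force: [0.3, 0.2, -2.6]
grip_width: 0.0235
```

arm_command --pt "0 0 1" --pt "0 0 2" --pt "0 0 2.8" --pt "0 0 3.2" --pt "0 0 3.2" --turn '[0, 0, 0, 0, 0]' --hand '[1, 1, 1, 1, 1]'

```text
clock: 7.98
eef_pos: [0.4805, 0.0439, 0.1093]
tool_rot: [0.681, 0.732, -0.001, -0.0]
ft_force: [-0.3, -1.0, -1.9]
grip_width: 0.023
```

```bash
cat > st.py <<'E'
from look import *
C=np.array([.5645,.0533]); th=np.deg2rad(4.14); Rt=np.array([[np.cos(th),np.sin(th)],[-np.sin(th),np.cos(th)]])
def st():
    o=get_obs(); q=o["tool_rot"]; y=R.from_quat(q).apply([0,1,0])
    print("t",o["clock"].round(2),"tray xy mm",(Rt@(o["eef_pos"][:2]-C)*1000).round(1),"z",(o["eef_pos"][2]*1000).round(2),"yaw-err deg",np.rad2deg(np.arctan2(y[1],y[0])-th).round(2),"F",(o["ft_force"]).round(2),"M",o["ft_torque"].round(2),"w",round(float(o["grip_width"]),4))
if __name__=="__main__": st()
E
python3 st.py
```

```text
Traceback (most recent call last):
  File "st.py", line 6, in <module>
    if __name__=="__main__": st()
                             ~~^^
  File "st.py", line 5, in st
    print("t",o["clock"].round(2),"tray xy mm",(Rt@(o["eef_pos"][:2]-C)*1000).round(1),"z",(o["eef_pos"][2]*1000).round(2),"yaw-err deg",np.rad2deg(np.arctan2(y[1],y[0])-th).round(2),"F",(o["ft_force"]).round(2),"M",o["ft_torque"].round(2),"w",round(float(o["grip_width"]),4))
              ^^^^^^^^^^^^^^^^
AttributeError: 'float' object has no attribute 'round'
```

```bash
sed -i 's/o\["clock"\].round(2)/round(float(o["clock"]),2)/' st.py; python3 - <<'E'
from st import *
st(); o=get_obs()
for n in("scene","side"):
    W,p,col=cloud(n); t=W.copy(); t[:,:2]=(W[:,:2]-C)@Rt.T; e=Rt@(o["eef_pos"][:2]-C)
    m=(abs(t[:,0]-e[0])<.014)&(abs(t[:,1]-e[1])<.03)&(t[:,2]>.012)&(t[:,2]<.1); k=t[m]
    h,b=np.histogram(k[:,2],bins=np.arange(.012,.1,.003)); print(n,m.sum(),dict(zip((b*1000).round(),h)))
    save("t_"+n,p)
st()
E
```

```text
t 7.98 tray xy mm [-84.4  -3.3] z 109.3 yaw-err deg -0.06 F [-0.34 -1.04 -1.91] M [-0.02 -0.03 -0.01] w 0.023
scene 307 {np.float64(12.0): np.int64(0), np.float64(15.0): np.int64(0), np.float64(18.0): np.int64(0), np.float64(21.0): np.int64(0), np.float64(24.0): np.int64(0), np.float64(27.0): np.int64(0), np.float64(30.0): np.int64(0), np.float64(33.0): np.int64(5), np.float64(36.0): np.int64(17), np.float64(39.0): np.int64(13), np.float64(42.0): np.int64(14), np.float64(45.0): np.int64(13), np.float64(48.0): np.int64(15), np.float64(51.0): np.int64(17), np.float64(54.0): np.int64(15), np.float64(57.0): np.int64(13), np.float64(60.0): np.int64(12), np.float64(63.0): np.int64(7), np.float64(66.0): np.int64(22), np.float64(69.0): np.int64(25), np.float64(72.0): np.int64(23), np.float64(75.0): np.int64(7), np.float64(78.0): np.int64(0), np.float64(81.0): np.int64(0), np.float64(84.0): np.int64(10), np.float64(87.0): np.int64(51), np.float64(90.0): np.int64(9), np.float64(93.0): np.int64(5), np.float64(96.0): np.int64(12)}
side 262 {np.float64(12.0): np.int64(3), np.float64(15.0): np.int
[... 267 characters left out ...]
42.0): np.int64(13), np.float64(45.0): np.int64(10), np.float64(48.0): np.int64(9), np.float64(51.0): np.int64(11), np.float64(54.0): np.int64(6), np.float64(57.0): np.int64(4), np.float64(60.0): np.int64(4), np.float64(63.0): np.int64(6), np.float64(66.0): np.int64(4), np.float64(69.0): np.int64(12), np.float64(72.0): np.int64(10), np.float64(75.0): np.int64(14), np.float64(78.0): np.int64(4), np.float64(81.0): np.int64(2), np.float64(84.0): np.int64(12), np.float64(87.0): np.int64(38), np.float64(90.0): np.int64(46), np.float64(93.0): np.int64(12), np.float64(96.0): np.int64(14)}
t 8.08 tray xy mm [-83.2  -3. ] z 110.41 yaw-err deg -0.03 F [ 1.07  0.18 -0.63] M [ 0.03 -0.01  0.04] w 0.0238
```

arm_command --pt "0 0 0.7" --pt "0 0 1.5" --pt "0 0 2.0" --pt "0 0 2.2" --pt "0 0 2.3" --turn '[0, 0, 0, 0, 0]' --hand '[1, 1, 1, 1, 1]'

```text
clock: 8.5
eef_pos: [0.4807, 0.0448, 0.086]
tool_rot: [0.681, 0.732, -0.001, -0.001]
ft_force: [0.2, 0.6, -2.0]
grip_width: 0.0234
```

arm_command --pt "0 0 0.03" --pt "0 0 0.06" --pt "0 0 0.09" --pt "0 0 0.12" --pt "0 0 0.12" --turn '[0, 0, 0, 0, 0]' --hand '[1, 1, 1, 1, 1]'

```text
clock: 8.92
eef_pos: [0.4814, 0.0449, 0.0858]
tool_rot: [0.681, 0.732, 0.0, 0.0]
ft_force: [-0.2, -0.1, -0.1]
grip_width: 0.0236
```

```bash
python3 st.py
```

```text
t 8.92 tray xy mm [-83.5  -2.4] z 85.82 yaw-err deg 0.04 F [-0.2  -0.05 -0.08] M [ 0.01  0.02 -0.01] w 0.0236
```

arm_command --pt "0 0 0.02" --pt "0 0 0.04" --pt "0 0 0.06" --pt "0 0 0.06" --pt "0 0 0.06" --turn '[0, 0, 0, 0, 0]' --hand '[1, 1, 1, 1, 1]'

```text
clock: 9.33
eef_pos: [0.4812, 0.0449, 0.0851]
tool_rot: [0.681, 0.732, -0.0, 0.0]
ft_force: [-0.0, 0.1, -1.5]
grip_width: 0.0233
```

arm_command --pt "0 0 0.02" --pt "0 0 0.04" --pt "0 0 0.04" --pt "0 0 0.04" --pt "0 0 0.04" --turn '[0, 0, 0, 0, 0]' --hand '[1, 1, 1, 1, 1]'

```text
clock: 9.75
eef_pos: [0.4812, 0.0449, 0.0847]
tool_rot: [0.681, 0.732, -0.0, -0.0]
ft_force: [0.4, 0.2, -1.7]
grip_width: 0.0232
```

arm_command --pt "0 0 0.03" --pt "0 0 0.06" --pt "0 0 0.08" --pt "0 0 0.08" --turn '[0, 0, 0, 0]' --hand '[1, 1, 1, 1]'

```text
clock: 10.08
eef_pos: [0.4812, 0.0449, 0.0838]
tool_rot: [0.681, 0.732, -0.0, -0.0]
ft_force: [-0.3, -0.4, -1.2]
grip_width: 0.0233
```

arm_command --pt "0 0 0.02" --pt "0 0 0.05" --pt "0 0 0.05" --pt "0 0 0.05" --turn '[0, 0, 0, 0]' --hand '[1, 1, 1, 1]'

```text
clock: 10.42
eef_pos: [0.4812, 0.0449, 0.0833]
tool_rot: [0.681, 0.732, -0.0, -0.0]
ft_force: [0.3, -0.4, -1.5]
grip_width: 0.0234
```

arm_command --pt "0 0 0.03" --pt "0 0 0.06" --pt "0 0 0.08" --pt "0 0 0.08" --turn '[0, 0, 0, 0]' --hand '[1, 1, 1, 1]'

```text
clock: 10.75
eef_pos: [0.4813, 0.0449, 0.0826]
tool_rot: [0.681, 0.732, 0.0, 0.0]
ft_force: [0.5, 0.0, -1.4]
grip_width: 0.0234
```

arm_command --pt "0 0 0.02" --pt "0 0 0.05" --pt "0 0 0.05" --pt "0 0 0.05" --turn '[0, 0, 0, 0]' --hand '[1, 1, 1, 1]'

```text
clock: 11.08
eef_pos: [0.4813, 0.0449, 0.0823]
tool_rot: [0.681, 0.732, 0.0, 0.0]
ft_force: [-0.4, 0.2, 0.6]
grip_width: 0.0237
```

arm_command --pt "0 0 0.02" --pt "0 0 0.04" --pt "0 0 0.04" --pt "0 0 0.04" --turn '[0, 0, 0, 0]' --hand '[1, 1, 1, 1]'

```text
clock: 11.42
eef_pos: [0.4813, 0.0449, 0.0818]
tool_rot: [0.681, 0.732, 0.0, 0.0]
ft_force: [-1.7, 0.2, 4.0]
grip_width: 0.0232
```

```bash
python3 -c "
from st import *
st(); camera('scene'); st(); camera('scene'); st()"
```

```text
t 11.42 tray xy mm [-83.6  -2.4] z 81.85 yaw-err deg 0.04 F [-1.65  0.22  3.95] M [ 0.02  0.31 -0.04] w 0.0232
t 11.47 tray xy mm [-83.6  -2.4] z 81.82 yaw-err deg 0.04 F [-0.78 -0.62  2.19] M [ 0.08  0.27 -0.03] w 0.0232
t 11.52 tray xy mm [-83.6  -2.4] z 81.81 yaw-err deg 0.04 F [-1.75  0.19  2.67] M [-0.03  0.19 -0.01] w 0.0232
```

arm_command --pt "0 0 -1" --pt "0 0 -3.5" --pt "0 0.5 -6.2" --pt "0 3 -6.8" --pt "0 6.5 -6.8" --turn '[0, 0, 0, 0, 0]' --hand '[1, 1, 1, 1, 1]'

```text
clock: 11.93
eef_pos: [0.5463, 0.0496, 0.1523]
tool_rot: [0.681, 0.732, 0.001, 0.001]
ft_force: [0.8, 0.8, -1.3]
grip_width: 0.0231
```

arm_command --pt "0 4 0" --pt "0 7.5 0" --pt "0 10 0" --pt "0 11 0" --pt "0 11 0" --turn '[0, 0, 0, 0, 0]' --hand '[1, 1, 1, 1, 1]'

```text
clock: 12.35
eef_pos: [0.6578, 0.0577, 0.1477]
tool_rot: [0.681, 0.732, -0.0, -0.0]
ft_force: [1.1, -0.7, -1.8]
grip_width: 0.0233
```

```bash
python3 st.py
```

```text
t 12.35 tray xy mm [93.4 -2.3] z 147.69 yaw-err deg 0.04 F [ 1.14 -0.71 -1.8 ] M [ 0.   -0.01 -0.03] w 0.0233
```

arm_command --pt "0 0 1" --pt "0 0 2.5" --pt "0 0 3.7" --pt "0 0 4.4" --pt "0 0 4.4" --turn '[0, 0, 0, 0, 0]' --hand '[1, 1, 1, 1, 1]'

```text
clock: 12.77
eef_pos: [0.6529, 0.0574, 0.1028]
tool_rot: [0.681, 0.732, -0.002, -0.002]
ft_force: [-0.1, -0.7, -1.7]
grip_width: 0.0233
```

arm_command --pt "0 0 0" --pt "0 0 0" --turn '[0, 0]' --hand '[1, 1]'

```text
clock: 12.93
eef_pos: [0.6558, 0.0577, 0.1065]
tool_rot: [0.681, 0.732, 0.0, 0.0]
ft_force: [-0.5, 0.2, -0.7]
grip_width: 0.0233
```

```bash
python3 st.py
```

```text
t 12.93 tray xy mm [91.4 -2.2] z 106.46 yaw-err deg 0.05 F [-0.46  0.19 -0.7 ] M [-0.06  0.01  0.01] w 0.0233
```

arm_command --pt "0 -0.2 0.1" --pt "0 -0.6 0.2" --pt "0 -1.1 0.2" --pt "0 -1.6 0.2" --pt "0 -2.1 0.2" --turn '[0, 0, 0, 0, 0]' --hand '[1, 1, 1, 1, 1]'

```text
clock: 13.35
eef_pos: [0.6343, 0.0561, 0.1039]
tool_rot: [0.681, 0.732, 0.0, 0.0]
ft_force: [0.1, -0.1, -1.1]
grip_width: 0.0237
```

arm_command --pt "0 -0.5 0" --pt "0 -1.0 0" --pt "0 -1.5 0" --pt "0 -2 0" --pt "0 -2.5 0" --turn '[0, 0, 0, 0, 0]' --hand '[1, 1, 1, 1, 1]'

```text
clock: 13.77
eef_pos: [0.6095, 0.0542, 0.1038]
tool_rot: [0.681, 0.732, 0.0, 0.0]
ft_force: [-0.1, -0.4, -1.2]
grip_width: 0.0236
```

arm_command --pt "0 -0.5 0" --pt "0 -1.0 0" --pt "0 -1.5 0" --pt "0 -2 0" --pt "0 -2.5 0" --turn '[0, 0, 0, 0, 0]' --hand '[1, 1, 1, 1, 1]'

```text
clock: 14.18
eef_pos: [0.5844, 0.0524, 0.1036]
tool_rot: [0.681, 0.732, -0.0, -0.0]
ft_force: [0.8, -0.7, -1.9]
grip_width: 0.0231
```

```bash
cat > pic.py <<'E'
import sys
from st import *
st(); o=get_obs()
a,_=camera("scene"); b,_=camera("side")
f=lambda im,r,c:cv2.resize(im[r:r+120,c:c+150],None,fx=3,fy=3,interpolation=cv2.INTER_CUBIC)[:, :400]
save(sys.argv[1],np.hstack([f(a,225,270),f(b,195,255)]))
E
python3 pic.py p1
```

```text
t 14.18 tray xy mm [19.7 -2.3] z 103.61 yaw-err deg 0.04 F [ 0.84 -0.75 -1.93] M [-0.05 -0.06 -0.01] w 0.0231
```

View pics/p1.png

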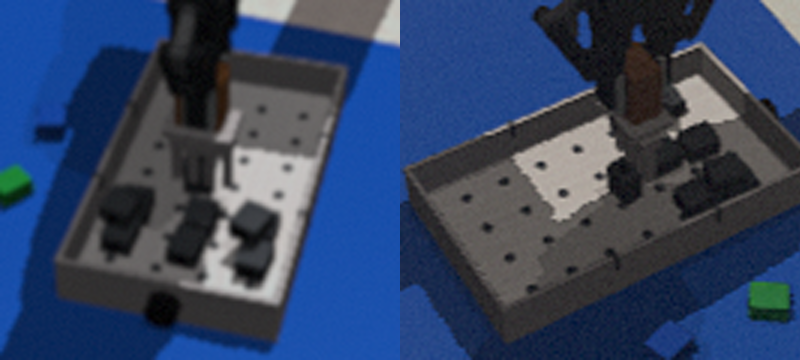

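The middle lane's top core has been pulled off the front of its pair at crop (620,180) and the other two lanes are untouched. Next, the y=-44 lane at the upper level.

arm_command --pt "0 0 -1" --pt "0 0 -3" --pt "-0.5 0.5 -4.5" --pt "-2 3 -4.5" --pt "-3.5 6 -4.5" --turn '[0, 0, 0, 0, 0]' --hand '[1, 1, 1, 1, 1]'

```text
clock: 14.7
eef_pos: [0.6483, 0.0223, 0.152]
tool_rot: [0.68, 0.733, 0.001, 0.001]
ft_force: [0.5, 0.5, -1.1]
grip_width: 0.0227
```

arm_command --pt "-0.6 1.2 0" --pt "-0.6 1.2 0.5" --pt "-0.6 1.2 2" --pt "-0.6 1.2 3.5" --pt "-0.6 1.2 4.3" --turn '[0, 0, 0, 0, 0]' --hand '[1, 1, 1, 1, 1]'

```text
clock: 15.12
eef_pos: [0.6582, 0.0171, 0.1038]
tool_rot: [0.681, 0.733, -0.001, -0.001]
ft_force: [-0.8, -0.1, -2.9]
grip_width: 0.0235
```

arm_command --pt "0 0 0.1" --pt "0 0 0.1" --pt "0 0 0.1" --turn '[0, 0, 0]' --hand '[1, 1, 1]'

```text
clock: 15.37
eef_pos: [0.66, 0.0171, 0.1056]
tool_rot: [0.681, 0.733, 0.0, 0.0]
ft_force: [0.3, 0.7, -1.2]
grip_width: 0.0234
```

```bash
python3 st.py
```

```text
t 15.37 tray xy mm [ 92.6 -43. ] z 105.57 yaw-err deg 0.06 F [ 0.33  0.7  -1.18] M [0.01 0.   0.01] w 0.0234
```

arm_command --pt "0 -0.2 0.1" --pt "0 -0.6 0.17" --pt "0 -1.1 0.17" --pt "0 -1.6 0.17" --pt "0 -2.1 0.17" --turn '[0, 0, 0, 0, 0]' --hand '[1, 1, 1, 1, 1]'

```text
clock: 15.78
eef_pos: [0.6384, 0.0153, 0.1034]
tool_rot: [0.681, 0.732, 0.0, 0.0]
ft_force: [0.8, 0.2, -1.6]
grip_width: 0.0234
```

arm_command --pt "0 -0.5 0" --pt "0 -1.0 0" --pt "0 -1.5 0" --pt "0 -2 0" --pt "0 -2.5 0" --turn '[0, 0, 0, 0, 0]' --hand '[1, 1, 1, 1, 1]'

```text
clock: 16.2
eef_pos: [0.6134, 0.0134, 0.103]
tool_rot: [0.681, 0.732, 0.0, 0.0]
ft_force: [0.9, -0.1, -0.9]
grip_width: 0.0232
```

arm_command --pt "0 -0.5 0" --pt "0 -1.0 0" --pt "0 -1.5 0" --pt "0 -2 0" --pt "0 -2.6 0" --turn '[0, 0, 0, 0, 0]' --hand '[1, 1, 1, 1, 1]'

```text
clock: 16.62
eef_pos: [0.5874, 0.0115, 0.1029]
tool_rot: [0.681, 0.732, -0.0, -0.0]
ft_force: [-0.8, -0.4, -1.4]
grip_width: 0.0232
```

arm_command --pt "0 0 -1" --pt "0 0 -3" --pt "1 0.5 -4.5" --pt "4 3 -4.5" --pt "6.5 6 -4.5" --turn '[0, 0, 0, 0, 0]' --hand '[1, 1, 1, 1, 1]'

```text
clock: 17.03
eef_pos: [0.6437, 0.081, 0.1513]
tool_rot: [0.682, 0.732, 0.001, 0.001]
ft_force: [1.4, -0.5, -0.5]
grip_width: 0.0236
```

arm_command --pt "1.5 1.2 0" --pt "2 1.2 0.5" --pt "2 1.2 2" --pt "2 1.2 3.5" --pt "2 1.2 4.3" --turn '[0, 0, 0, 0, 0]' --hand '[1, 1, 1, 1, 1]'

```text
clock: 17.45
eef_pos: [0.6521, 0.1013, 0.1033]
tool_rot: [0.681, 0.732, -0.001, -0.001]
ft_force: [-0.1, 0.4, -1.8]
grip_width: 0.0235
```

arm_command --pt "0 0 0" --pt "0 0 0.1" --pt "0 0 0.1" --turn '[0, 0, 0]' --hand '[1, 1, 1]'

```text
clock: 17.7
eef_pos: [0.6539, 0.1013, 0.1048]
tool_rot: [0.681, 0.732, 0.0, 0.0]
ft_force: [-0.5, -0.4, -1.8]
grip_width: 0.0232
```

```bash
python3 pic.py p2
```

```text
t 17.7 tray xy mm [92.6 41.4] z 104.84 yaw-err deg 0.01 F [-0.54 -0.38 -1.77] M [ 0.01 -0.01  0.06] w 0.0232
```

arm_command --pt "0 -0.2 0.1" --pt "0 -0.6 0.13" --pt "0 -1.1 0.13" --pt "0 -1.6 0.13" --pt "0 -2.1 0.13" --turn '[0, 0, 0, 0, 0]' --hand '[1, 1, 1, 1, 1]'

```text
clock: 18.22
eef_pos: [0.632, 0.1, 0.1028]
tool_rot: [0.681, 0.732, 0.0, -0.0]
ft_force: [-0.3, 0.3, -1.7]
grip_width: 0.0238
```

arm_command --pt "0 -0.5 0" --pt "0 -1.0 0" --pt "0 -1.5 0" --pt "0 -2 0" --pt "0 -2.5 0" --turn '[0, 0, 0, 0, 0]' --hand '[1, 1, 1, 1, 1]'

```text
clock: 18.63
eef_pos: [0.6073, 0.0982, 0.1028]
tool_rot: [0.681, 0.732, 0.0, 0.0]
ft_force: [0.6, 0.0, -1.1]
grip_width: 0.0231
```

arm_command --pt "0 -0.5 0" --pt "0 -1.0 0" --pt "0 -1.5 0" --pt "0 -2 0" --pt "0 -2.6 0" --turn '[0, 0, 0, 0, 0]' --hand '[1, 1, 1, 1, 1]'

```text
clock: 19.05
eef_pos: [0.5813, 0.0963, 0.1026]
tool_rot: [0.681, 0.732, -0.0, -0.0]
ft_force: [0.1, 0.0, -2.0]
grip_width: 0.0239
```

arm_command --pt "0 0 -1" --pt "0 0 -3" --pt "-0.5 0.5 -4.5" --pt "-2 3 -4.5" --pt "-3.5 6 -4.5" --turn '[0, 0, 0, 0, 0]' --hand '[1, 1, 1, 1, 1]'

```text
clock: 19.47
eef_pos: [0.6447, 0.0663, 0.151]
tool_rot: [0.68, 0.733, 0.001, 0.001]
ft_force: [0.1, 0.7, -1.9]
grip_width: 0.0233
```

arm_command --pt "-0.8 1.5 0" --pt "-0.8 2.2 0" --pt "-0.8 2.2 0.5" --pt "-0.8 2.2 1" --pt "-0.8 2.2 1" --turn '[0, 0, 0, 0, 0]' --hand '[1, 1, 1, 1, 1]'

```text
clock: 19.88
eef_pos: [0.6651, 0.0596, 0.1361]
tool_rot: [0.681, 0.733, -0.001, -0.001]
ft_force: [-0.2, -0.6, -1.8]
grip_width: 0.0231
```

```bash
python3 pic.py p2
```

```text
t 19.88 tray xy mm [100.8  -1. ] z 136.08 yaw-err deg 0.07 F [-0.17 -0.59 -1.8 ] M [-0.02  0.06  0.01] w 0.0231
```

View pics/p2.png

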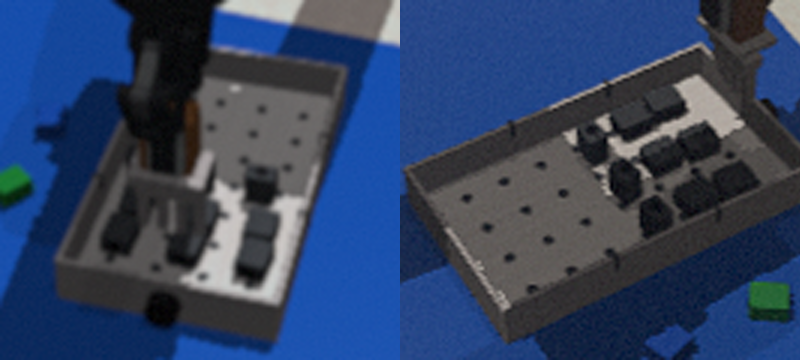

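All nine are now in one layer. The three former top cores stand on end in front of their pairs at crop (595,145), (625,180) and (655,215). Now the bed pull in the middle lane.

arm_command --pt "0 0 1" --pt "0 0 2.2" --pt "0 0 3.3" --pt "0 0 4" --pt "0 0 4.3" --turn '[0, 0, 0, 0, 0]' --hand '[1, 1, 1, 1, 1]'

```text
clock: 20.4
eef_pos: [0.6653, 0.0595, 0.0926]
tool_rot: [0.681, 0.733, -0.001, -0.001]
ft_force: [-0.9, 0.2, -1.1]
grip_width: 0.023
```

arm_command --pt "0 0 0" --pt "0 0 0" --turn '[0, 0]' --hand '[1, 1]'

```text
clock: 20.57
eef_pos: [0.6667, 0.0595, 0.0946]
tool_rot: [0.681, 0.732, -0.0, -0.0]
ft_force: [1.2, -0.2, -0.8]
grip_width: 0.0233
```

```bash
python3 -c "
from st import *
st()
W,p,c=cloud('side'); t=W.copy(); t[:,:2]=(W[:,:2]-C)@Rt.T
for n,a in (('side',t),):
  m=(t[:,2]>0)&(t[:,2]<.02)&(abs(t[:,0])<.11)&(abs(t[:,1])<.06)&(c.sum(1)>300); k=t[m]
  print(np.polyfit(k[:,0],k[:,2],1),m.sum())
st()"
```

```text
t 20.57 tray xy mm [102.4  -1.2] z 94.62 yaw-err deg 0.05 F [ 1.19 -0.17 -0.81] M [-0.05 -0.02  0.02] w 0.0233
[0.01022014 0.00926885] 370
t 20.62 tray xy mm [102.7  -1.3] z 95.13 yaw-err deg 0.04 F [ 0.49 -0.99 -0.87] M [ 0.02 -0.02 -0.  ] w 0.0234
```

arm_command --pt "0 0 0.2" --pt "0 0 0.4" --pt "0 0 0.6" --pt "0 0 0.7" --pt "0 0 0.75" --turn '[0, 0, 0, 0, 0]' --hand '[1, 1, 1, 1, 1]'

```text
clock: 21.03
eef_pos: [0.6665, 0.0594, 0.0869]
tool_rot: [0.681, 0.732, -0.0, -0.0]
ft_force: [-0.3, -0.4, -1.6]
grip_width: 0.0234
```

arm_command --pt "0 0 0.04" --pt "0 0 0.08" --pt "0 0 0.12" --pt "0 0 0.15" --pt "0 0 0.15" --turn '[0, 0, 0, 0, 0]' --hand '[1, 1, 1, 1, 1]'

```text
clock: 21.45
eef_pos: [0.6667, 0.0594, 0.0856]
tool_rot: [0.681, 0.732, -0.0, -0.0]
ft_force: [0.2, -1.0, -1.4]
grip_width: 0.0232
```

```bash
python3 st.py
```

```text
t 21.45 tray xy mm [102.3  -1.3] z 85.62 yaw-err deg 0.04 F [ 0.23 -0.98 -1.36] M [-0.02  0.01 -0.04] w 0.0232
```

arm_command --pt "0 0 0.03" --pt "0 0 0.06" --pt "0 0 0.09" --pt "0 0 0.1" --turn '[0, 0, 0, 0]' --hand '[1, 1, 1, 1]'

```text
clock: 21.78
eef_pos: [0.6667, 0.0594, 0.0847]
tool_rot: [0.681, 0.732, 0.0, 0.0]
ft_force: [-0.3, -0.4, -0.7]
grip_width: 0.0231
```

arm_command --pt "0 0 0.03" --pt "0 0 0.05" --pt "0 0 0.05" --pt "0 0 0.05" --turn '[0, 0, 0, 0]' --hand '[1, 1, 1, 1]'

```text
clock: 22.12
eef_pos: [0.6667, 0.0595, 0.0845]
tool_rot: [0.681, 0.732, 0.0, 0.0]
ft_force: [-0.2, -0.3, -0.3]
grip_width: 0.0232
```

```bash
python3 st.py
```

```text
t 22.12 tray xy mm [102.4  -1.2] z 84.49 yaw-err deg 0.04 F [-0.17 -0.35 -0.32] M [-0.    0.23 -0.03] w 0.0232
```

arm_command --pt "0 0 0.03" --pt "0 0 0.05" --pt "0 0 0.05" --pt "0 0 0.05" --turn '[0, 0, 0, 0]' --hand '[1, 1, 1, 1]'

```text
clock: 22.45
eef_pos: [0.6668, 0.0595, 0.084]
tool_rot: [0.681, 0.732, 0.0, 0.0]
ft_force: [-1.2, 0.2, 2.0]
grip_width: 0.0229
```

```bash
python3 -c "
from st import *
st(); camera('scene'); st(); camera('scene'); st()"
```

```text
t 22.45 tray xy mm [102.4  -1.2] z 84.02 yaw-err deg 0.04 F [-1.19  0.21  2.01] M [ 0.06  0.26 -0.02] w 0.0229
t 22.5 tray xy mm [102.5  -1.2] z 83.97 yaw-err deg 0.04 F [-1.32  0.3   2.45] M [-0.01  0.26  0.  ] w 0.0234
t 22.55 tray xy mm [102.5  -1.2] z 83.95 yaw-err deg 0.04 F [-0.68 -0.02  2.5 ] M [-0.03  0.25  0.04] w 0.0234
```

arm_command --pt "0 -0.2 0.002" --pt "0 -0.6 0.006" --pt "0 -1.0 0.011" --pt "0 -1.4 0.015" --pt "0 -1.8 0.019" --turn '[0, 0, 0, 0, 0]' --hand '[1, 1, 1, 1, 1]'

```text
clock: 22.97
eef_pos: [0.649, 0.0581, 0.0839]
tool_rot: [0.681, 0.732, 0.001, 0.001]
ft_force: [1.4, 0.2, 1.5]
grip_width: 0.0231
```

arm_command --pt "0 -0.4 0.004" --pt "0 -0.8 0.009" --pt "0 -1.2 0.013" --pt "0 -1.6 0.017" --pt "0 -2.0 0.022" --turn '[0, 0, 0, 0, 0]' --hand '[1, 1, 1, 1, 1]'

```text
clock: 23.38
eef_pos: [0.6288, 0.0567, 0.0835]
tool_rot: [0.681, 0.732, 0.0, 0.0]
ft_force: [3.7, 0.1, 2.0]
grip_width: 0.0234
```

```bash
python3 -c "
from st import *
st(); camera('scene'); st(); camera('scene'); st()"
```

```text
t 23.38 tray xy mm [64.4 -1.3] z 83.55 yaw-err deg 0.04 F [3.71 0.11 1.96] M [ 0.05 -0.86  0.02] w 0.0234
t 23.43 tray xy mm [63.4 -1.3] z 83.41 yaw-err deg 0.04 F [ 2.16 -0.28  2.13] M [ 0.04 -0.8  -0.03] w 0.0233
t 23.48 tray xy mm [63.6 -1.3] z 83.4 yaw-err deg 0.04 F [1.38 0.78 2.44] M [-0.03 -0.47 -0.01] w 0.023
```

arm_command --pt "0 -0.3 0.003" --pt "0 -0.7 0.008" --pt "0 -1.1 0.012" --pt "0 -1.5 0.016" --pt "0 -1.9 0.02" --turn '[0, 0, 0, 0, 0]' --hand '[1, 1, 1, 1, 1]'

```text
clock: 23.9
eef_pos: [0.6096, 0.0553, 0.0832]
tool_rot: [0.681, 0.732, 0.0, 0.0]
ft_force: [3.3, 0.1, 3.1]
grip_width: 0.0233
```

arm_command --pt "0 -0.4 0.004" --pt "0 -0.8 0.009" --pt "0 -1.2 0.013" --pt "0 -1.6 0.017" --pt "0 -2.0 0.022" --turn '[0, 0, 0, 0, 0]' --hand '[1, 1, 1, 1, 1]'

```text
clock: 24.32
eef_pos: [0.5896, 0.0538, 0.0829]
tool_rot: [0.681, 0.732, 0.0, 0.0]
ft_force: [4.1, 0.7, 2.8]
grip_width: 0.0234
```

```bash
python3 st.py
```

```text
t 24.32 tray xy mm [25.  -1.3] z 82.9 yaw-err deg 0.04 F [4.11 0.68 2.79] M [ 0.02 -1.04 -0.  ] w 0.0234
```

arm_command --pt "0 -0.4 0.004" --pt "0 -0.8 0.009" --pt "0 -1.2 0.013" --pt "0 -1.6 0.017" --pt "0 -2.0 0.022" --turn '[0, 0, 0, 0, 0]' --hand '[1, 1, 1, 1, 1]'

```text
clock: 24.73
eef_pos: [0.5696, 0.0523, 0.0826]
tool_rot: [0.681, 0.732, 0.0, 0.0]
ft_force: [4.4, 0.4, 3.4]
grip_width: 0.0234
```

arm_command --pt "0 -0.4 0.004" --pt "0 -0.8 0.009" --pt "0 -1.2 0.013" --pt "0 -1.6 0.017" --pt "0 -2.0 0.022" --turn '[0, 0, 0, 0, 0]' --hand '[1, 1, 1, 1, 1]'

```text
clock: 25.15
eef_pos: [0.5496, 0.0509, 0.0824]
tool_rot: [0.681, 0.732, 0.0, 0.0]
ft_force: [4.4, 0.6, 3.2]
grip_width: 0.0235
```

arm_command --pt "0 -0.4 0.004" --pt "0 -0.8 0.009" --pt "0 -1.2 0.013" --pt "0 -1.5 0.016" --pt "0 -1.6 0.017" --turn '[0, 0, 0, 0, 0]' --hand '[1, 1, 1, 1, 1]'

```text
clock: 25.57
eef_pos: [0.5334, 0.0497, 0.0822]
tool_rot: [0.681, 0.732, -0.0, -0.0]
ft_force: [3.9, 0.1, 2.9]
grip_width: 0.0233
```

```bash
python3 -c "
from st import *
st(); camera('scene'); st(); camera('scene'); st()"; python3 pic.py p3
```

```text
t 25.57 tray xy mm [-31.3  -1.4] z 82.18 yaw-err deg 0.04 F [3.87 0.11 2.85] M [ 0.1  -1.03 -0.01] w 0.0233
t 25.62 tray xy mm [-31.3  -1.4] z 82.21 yaw-err deg 0.04 F [2.65 0.29 3.86] M [ 0.02 -0.79  0.01] w 0.0235
t 25.67 tray xy mm [-31.2  -1.4] z 82.17 yaw-err deg 0.04 F [3.12 0.75 3.64] M [ 0.07 -0.75 -0.  ] w 0.0236
t 25.67 tray xy mm [-31.2  -1.4] z 82.17 yaw-err deg 0.04 F [3.12 0.75 3.64] M [ 0.07 -0.75 -0.  ] w 0.0236
```

View pics/p3.png

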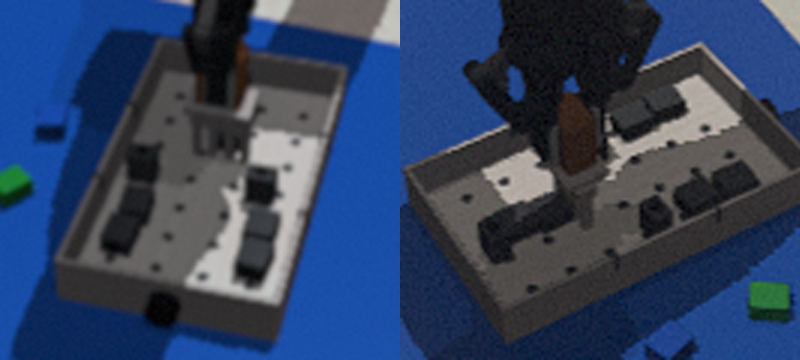

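The middle lane's three cores now lie in the front third at crop (480-570,225). The -y lane next, floating about 2 mm above the bed.

arm_command --pt "0 0.1 -0.8" --pt "0 0.2 -3" --pt "-0.5 0.8 -5.8" --pt "-2 3 -6.8" --pt "-3.5 6.5 -6.8" --turn '[0, 0, 0, 0, 0]' --hand '[1, 1, 1, 1, 1]'

```text
clock: 26.18
eef_pos: [0.5993, 0.0198, 0.1529]
tool_rot: [0.68, 0.733, -0.001, -0.001]
ft_force: [0.7, -0.7, -0.7]
grip_width: 0.0233
```

arm_command --pt "-0.6 3 0" --pt "-0.6 5.5 0" --pt "-0.6 6.8 0" --pt "-0.6 6.9 0.5" --pt "-0.6 6.9 1.5" --turn '[0, 0, 0, 0, 0]' --hand '[1, 1, 1, 1, 1]'

```text
clock: 26.6
eef_pos: [0.6699, 0.0186, 0.1339]
tool_rot: [0.681, 0.732, -0.001, -0.001]
ft_force: [-0.8, 0.2, -2.4]
grip_width: 0.0231
```

arm_command --pt "0 0 0.5" --pt "0 0 1" --pt "0 0 1" --pt "0 0 1" --pt "0 0 1" --turn '[0, 0, 0, 0, 0]' --hand '[1, 1, 1, 1, 1]'

```text
clock: 27.02
eef_pos: [0.6704, 0.0187, 0.1258]
tool_rot: [0.681, 0.732, 0.0, 0.0]
ft_force: [0.0, -0.1, -0.8]
grip_width: 0.0233
```

```bash
python3 st.py
```

```text
t 27.02 tray xy mm [103.1 -42.2] z 125.78 yaw-err deg 0.05 F [ 0.05 -0.13 -0.81] M [ 0.04 -0.01 -0.03] w 0.0233
```

arm_command --pt "0 0 0.8" --pt "0 0 1.8" --pt "0 0 2.7" --pt "0 0 3.2" --pt "0 0 3.4" --turn '[0, 0, 0, 0, 0]' --hand '[1, 1, 1, 1, 1]'

```text
clock: 27.43
eef_pos: [0.6694, 0.0186, 0.0889]
tool_rot: [0.681, 0.732, -0.001, -0.001]
ft_force: [-0.2, 0.1, -1.4]
grip_width: 0.0231
```

arm_command --pt "0 0 0.15" --pt "0 0 0.3" --pt "0 0 0.4" --pt "0 0 0.4" --pt "0 0 0.4" --turn '[0, 0, 0, 0, 0]' --hand '[1, 1, 1, 1, 1]'

```text
clock: 27.85
eef_pos: [0.6709, 0.0186, 0.0876]
tool_rot: [0.681, 0.732, 0.0, 0.0]
ft_force: [-0.4, -0.0, -1.2]
grip_width: 0.0235
```

```bash
python3 st.py
```

```text
t 27.85 tray xy mm [103.6 -42.3] z 87.55 yaw-err deg 0.04 F [-0.4  -0.   -1.22] M [0.01 0.01 0.02] w 0.0235
```

arm_command --pt "0 -0.2 0" --pt "0 -0.6 0" --pt "0 -1.0 0" --pt "0 -1.4 0" --pt "0 -1.8 0" --turn '[0, 0, 0, 0, 0]' --hand '[1, 1, 1, 1, 1]'

```text
clock: 28.27
eef_pos: [0.6522, 0.0173, 0.0874]
tool_rot: [0.681, 0.732, 0.0, 0.0]
ft_force: [1.2, 0.7, -0.5]
grip_width: 0.0237
```

arm_command --pt "0 -0.5 0" --pt "0 -1.0 0" --pt "0 -1.5 0" --pt "0 -2.0 0" --pt "0 -2.5 0" --turn '[0, 0, 0, 0, 0]' --hand '[1, 1, 1, 1, 1]'

```text
clock: 28.68
eef_pos: [0.6273, 0.0154, 0.0873]
tool_rot: [0.681, 0.732, 0.0, 0.0]
ft_force: [0.2, 0.0, -1.3]
grip_width: 0.0231
```

arm_command --pt "0 -0.5 0" --pt "0 -1.0 0" --pt "0 -1.5 0" --pt "0 -2.0 0" --pt "0 -2.2 0" --turn '[0, 0, 0, 0, 0]' --hand '[1, 1, 1, 1, 1]'

```text
clock: 29.1
eef_pos: [0.605, 0.0138, 0.0873]
tool_rot: [0.681, 0.732, -0.0, -0.0]
ft_force: [0.5, -0.5, -0.9]
grip_width: 0.0226
```

```bash
python3 st.py
```

```text
t 29.1 tray xy mm [ 37.6 -42.3] z 87.3 yaw-err deg 0.04 F [ 0.47 -0.51 -0.91] M [ 0.03 -0.12 -0.04] w 0.0226
```

arm_command --pt "0 0.1 -0.8" --pt "0 0.2 -3" --pt "0.5 0 -5.8" --pt "3 -1.5 -6.3" --pt "6 -4 -6.3" --turn '[0, 0, 0, 0, 0]' --hand '[1, 1, 1, 1, 1]'

```text
clock: 29.52
eef_pos: [0.5658, 0.0703, 0.154]
tool_rot: [0.682, 0.731, 0.004, 0.003]
ft_force: [-0.7, 1.5, -1.6]
grip_width: 0.0236
```

arm_command --pt "2.3 -2.2 0" --pt "2.3 -2.2 0" --pt "2.3 -2.2 0.5" --pt "2.3 -2.2 1" --pt "2.3 -2.2 1" --turn '[0, 0, 0, 0, 0]' --hand '[1, 1, 1, 1, 1]'

```text
clock: 29.93
eef_pos: [0.5382, 0.0915, 0.1392]
tool_rot: [0.681, 0.732, -0.0, -0.0]
ft_force: [-0.2, 0.3, -1.4]
grip_width: 0.0235
```

```bash
cat > cores.py <<'E'
from st import *
def cores(lo=.021):
    for n in("scene","side"):
        W,p,c=cloud(n); t=W.copy(); t[:,:2]=(W[:,:2]-C)@Rt.T
        m=(t[:,2]>lo)&(t[:,2]<.045)&(abs(t[:,0])<.114)&(abs(t[:,1])<.064)&(c.max(1)<75); k=t[m]
        im=np.zeros((140,240),np.uint8); im[np.clip((k[:,1]*1000+70).astype(int),0,139),np.clip((k[:,0]*1000+120).astype(int),0,239)]=255
        im=cv2.morphologyEx(im,cv2.MORPH_CLOSE,np.ones((3,3),np.uint8))
        N,L,s,_=cv2.connectedComponentsWithStats(im)
        for i in range(1,N):
            if s[i,4]>60: 
                kk=k[L[np.clip((k[:,1]*1000+70).astype(int),0,139),np.clip((k[:,0]*1000+120).astype(int),0,239)]==i]
                print(n,"x",s[i,0]-120,s[i,0]+s[i,2]-120,"y",s[i,1]-70,s[i,1]+s[i,3]-70,"z max",kk[:,2].max().round(3))
if __name__=="__main__": cores()
E
python3 cores.py; python3 pic.py p4
```

```text
scene x -34 -6 y -61 -32 z max 0.037
scene x 7 36 y -57 -34 z max 0.028
scene x -103 -81 y -17 4 z max 0.035
scene x -78 -62 y -7 10 z max 0.026
scene x -55 -43 y -2 11 z max 0.026
scene x 3 18 y 25 48 z max 0.037
scene x 37 60 y 34 56 z max 0.027
scene x 63 91 y 35 59 z max 0.028
side x -35 -18 y -64 -39 z max 0.038
side x -16 34 y -61 -34 z max 0.03
side x -108 -90 y -22 2 z max 0.037
side x -89 -37 y -15 11 z max 0.028
side x -1 16 y 21 40 z max 0.038
side x 32 57 y 30 52 z max 0.028
side x 60 86 y 32 51 z max 0.029
t 30.03 tray xy mm [-23.3  39.8] z 139.61 yaw-err deg -0.04 F [-0.47  0.82 -0.71] M [ 0.03 -0.02 -0.  ] w 0.0235
```

View pics/p4.png

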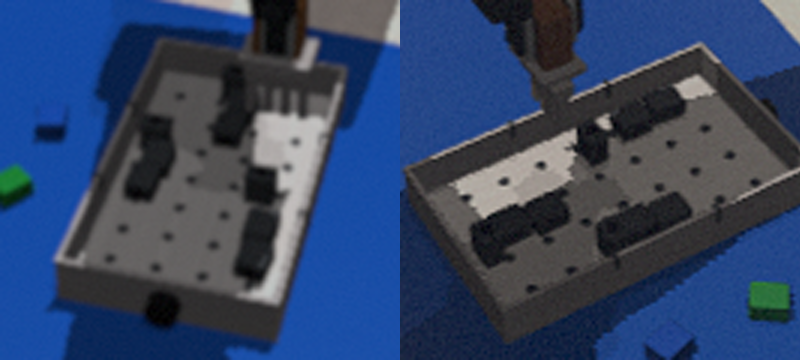

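arm_command --pt "0 0 1" --pt "0 0 2.5" --pt "0 0 3.7" --pt "0 0 4.5" --pt "0 0 4.8" --turn '[0, 0, 0, 0, 0]' --hand '[1, 1, 1, 1, 1]'

```text
clock: 30.55
eef_pos: [0.5369, 0.0917, 0.0902]
tool_rot: [0.681, 0.732, -0.001, -0.001]
ft_force: [0.3, -0.6, -1.5]
grip_width: 0.0236
```

arm_command --pt "0 0 0.15" --pt "0 0 0.3" --pt "0 0 0.4" --pt "0 0 0.4" --pt "0 0 0.4" --turn '[0, 0, 0, 0, 0]' --hand '[1, 1, 1, 1, 1]'

```text
clock: 30.97
eef_pos: [0.5383, 0.0922, 0.0887]
tool_rot: [0.681, 0.732, 0.0, 0.0]
ft_force: [0.6, 0.9, -2.8]
grip_width: 0.0233
```

```bash
python3 st.py
```

```text
t 30.97 tray xy mm [-23.3  40.7] z 88.74 yaw-err deg 0.04 F [ 0.63  0.87 -2.79] M [0.   0.06 0.  ] w 0.0233
```

Down another 1.5 mm, then push back 48 mm.

arm_command --pt "0 0.1 0.08" --pt "0 0.5 0.15" --pt "0 0.9 0.15" --pt "0 1.3 0.15" --pt "0 1.7 0.15" --turn '[0, 0, 0, 0, 0]' --hand '[1, 1, 1, 1, 1]'

```text
clock: 31.38
eef_pos: [0.5556, 0.0934, 0.0868]
tool_rot: [0.681, 0.732, 0.0, 0.0]
ft_force: [0.7, 0.5, -2.0]
grip_width: 0.0231
```

arm_command --pt "0 0.4 0" --pt "0 0.8 0" --pt "0 1.2 0" --pt "0 1.6 0" --pt "0 2.0 0" --turn '[0, 0, 0, 0, 0]' --hand '[1, 1, 1, 1, 1]'

```text
clock: 31.8
eef_pos: [0.5751, 0.0948, 0.0866]
tool_rot: [0.681, 0.732, -0.0, -0.0]
ft_force: [-0.1, 0.4, -1.1]
grip_width: 0.0233
```

arm_command --pt "0 0.3 0" --pt "0 0.6 0" --pt "0 0.9 0" --pt "0 1.1 0" --pt "0 1.1 0" --turn '[0, 0, 0, 0, 0]' --hand '[1, 1, 1, 1, 1]'

```text
clock: 32.22
eef_pos: [0.5865, 0.0957, 0.0867]
tool_rot: [0.681, 0.732, 0.0, 0.0]
ft_force: [0.0, 0.4, -1.7]
grip_width: 0.0234
```

arm_command --pt "0 -0.1 -0.5" --pt "0 -0.2 -2" --pt "0 -0.2 -4.5" --pt "0 -0.2 -7.5" --pt "0 -0.2 -11" --turn '[0, 0, 0, 0, 0]' --hand '[1, 1, 1, 1, 1]'

```text
clock: 32.63
eef_pos: [0.5828, 0.0953, 0.1968]
tool_rot: [0.681, 0.732, -0.001, -0.001]
ft_force: [0.6, -0.3, -1.7]
grip_width: 0.0235
```

```bash
python3 cores.py; python3 pic.py p5
```

```text
scene x -31 4 y -61 -35 z max 0.037
scene x 3 27 y -56 -33 z max 0.027
scene x 16 35 y -56 -35 z max 0.027
scene x -72 -59 y -6 14 z max 0.026
scene x 34 77 y 26 57 z max 0.037
scene x 74 100 y 37 60 z max 0.028
side x -36 -17 y -64 -39 z max 0.039
side x -15 34 y -61 -33 z max 0.03
side x -108 -91 y -22 3 z max 0.037
side x -61 -37 y -16 8 z max 0.028
side x -88 -66 y -12 8 z max 0.027
side x 29 46 y 21 46 z max 0.038
side x 50 71 y 29 44 z max 0.03
side x 69 97 y 35 58 z max 0.029
t 32.73 tray xy mm [26.3 41.1] z 204.37 yaw-err deg 0.05 F [ 1.15 -0.64 -0.43] M [ 0.07 -0.1  -0.03] w 0.0233
```

View pics/p5.png

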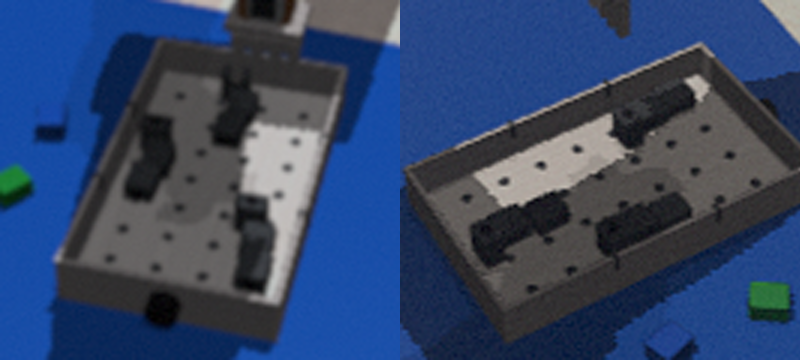

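All nine cores are in one layer: front centres about -99, -77, -49, middle -27, -3, 22, back 38, 60, 84 mm. Now I return the rake.

arm_command --pt "-1 -0.4 0" --pt "-3.5 -1.2 0" --pt "-6.5 -2.3 0" --pt "-9.5 -3.4 0" --pt "-12.5 -4.5 0" --turn '[0, 0, 0, 0, 0]' --hand '[1, 1, 1, 1, 1]'

```text
clock: 33.25
eef_pos: [0.5458, -0.034, 0.1944]
tool_rot: [0.681, 0.733, -0.002, -0.002]
ft_force: [1.2, 0.1, -1.9]
grip_width: 0.0237
```

arm_command --pt "-3 -1.1 0" --pt "-6 -2.2 0" --pt "-9 -3.3 0" --pt "-12 -4.4 0" --pt "-15 -5.4 0" --turn '[0, 0, 0, 0, 0]' --hand '[1, 1, 1, 1, 1]'

```text
clock: 33.67
eef_pos: [0.5024, -0.1875, 0.1946]
tool_rot: [0.681, 0.732, -0.001, -0.002]
ft_force: [0.7, -0.3, -0.5]
grip_width: 0.0235
```

arm_command --pt "-3 -1.1 0" --pt "-6 -2.2 0" --pt "-8 -2.9 0" --pt "-8.7 -3.2 0" --pt "-8.7 -3.2 0" --turn '[0.02, 0.05, 0.08, 0.084, 0.084]' --hand '[1, 1, 1, 1, 1]'

```text
clock: 34.08
eef_pos: [0.4774, -0.2767, 0.1948]
tool_rot: [0.712, 0.702, -0.001, -0.002]
ft_force: [0.4, 0.5, -1.5]
grip_width: 0.0232
```

arm_command --pt "0 0 0" --pt "0 0 0" --pt "0 0 0" --pt "0 0 0" --turn '[0, 0, 0, 0]' --hand '[1, 1, 1, 1]'

```text
clock: 34.42
eef_pos: [0.4799, -0.2739, 0.1967]
tool_rot: [0.71, 0.704, 0.0, -0.0]
ft_force: [-0.1, 1.0, -2.2]
grip_width: 0.0232
```

```bash
cat > ret.py <<'E'
from st import *
o=get_obs(); r=R.from_quat(o["tool_rot"]); y=r.apply([0,1,0])
print(o["eef_pos"].round(4),"yaw",np.rad2deg(np.arctan2(y[1],y[0])).round(2),"shift cm",(r.inv().apply(np.array([.4784,-.2757,.0925])-o["eef_pos"])*100).round(2),o["ft_force"].round(1))
E
python3 ret.py
```

```text
[ 0.4799 -0.2739  0.1967] yaw -0.51 shift cm [-0.18 -0.15 10.42] [-0.1  1.  -2.2]
```

arm_command --pt "-0.18 -0.15 1" --pt "-0.18 -0.15 2.2" --pt "-0.18 -0.15 3.2" --pt "-0.18 -0.15 3.8" --pt "-0.18 -0.15 3.8" --turn '[0.003, 0.003, 0.003, 0.003, 0.003]' --hand '[1, 1, 1, 1, 1]'

```text
clock: 34.83
eef_pos: [0.4769, -0.276, 0.1565]
tool_rot: [0.712, 0.702, -0.001, -0.002]
ft_force: [-0.4, -0.1, -1.9]
grip_width: 0.0237
```

arm_command --pt "0 0 0" --pt "0 0 0" --pt "0 0 0" --pt "0 0 0" --pt "0 0 0" --turn '[0, 0, 0, 0, 0]' --hand '[1, 1, 1, 1, 1]'

```text
clock: 35.25
eef_pos: [0.4783, -0.2771, 0.1592]
tool_rot: [0.712, 0.702, 0.0, 0.0]
ft_force: [0.0, 0.6, -2.1]
grip_width: 0.0232
```

```bash
python3 ret.py
```

```text
[ 0.4783 -0.2771  0.1592] yaw -0.81 shift cm [ 0.14 -0.    6.67] [ 0.   0.6 -2.1]
```

arm_command --pt "0.1 0 0.3" --pt "0.1 0 0.9" --pt "0.1 0 1.6" --pt "0.1 0 2.2" --pt "0.1 0 2.6" --turn '[0, 0, 0, 0, 0]' --hand '[1, 1, 1, 1, 1]'

```text
clock: 35.67
eef_pos: [0.4774, -0.2755, 0.1313]
tool_rot: [0.712, 0.702, -0.0, -0.001]
ft_force: [0.0, -0.3, -1.7]
grip_width: 0.0235
```

```bash
python3 ret.py
```

```text
[ 0.4774 -0.2755  0.1313] yaw -0.8 shift cm [-0.02  0.11  3.88] [ 0.  -0.3 -1.7]
```

arm_command --pt "0 0.05 0.7" --pt "0 0.05 1.5" --pt "0 0.05 2.3" --pt "0 0.05 2.9" --pt "0 0.05 3.3" --turn '[0, 0, 0, 0, 0]' --hand '[1, 1, 1, 1, 1]'

```text
clock: 36.08
eef_pos: [0.478, -0.2756, 0.0984]
tool_rot: [0.712, 0.702, -0.0, -0.001]
ft_force: [0.2, -0.5, -2.2]
grip_width: 0.0237
```

arm_command --pt "0 0 0.1" --pt "0 0 0.2" --pt "0 0 0.3" --pt "0 0 0.3" --turn '[0, 0, 0, 0]' --hand '[1, 1, 1, 1]'

```text
clock: 36.42
eef_pos: [0.4788, -0.276, 0.0969]
tool_rot: [0.712, 0.702, 0.0, 0.0]
ft_force: [0.1, -0.4, -1.5]
grip_width: 0.0228
```

```bash
python3 ret.py
```

```text
[ 0.4788 -0.276   0.0969] yaw -0.8 shift cm [ 0.03 -0.04  0.44] [ 0.1 -0.4 -1.5]
```

arm_command --pt "0 0 0.1" --pt "0 0 0.25" --pt "0 0 0.4" --pt "0 0 0.48" --pt "0 0 0.48" --turn '[0, 0, 0, 0, 0]' --hand '[1, 1, 1, 1, 1]'

```text
clock: 36.83
eef_pos: [0.4786, -0.2759, 0.092]
tool_rot: [0.712, 0.702, 0.0, 0.0]
ft_force: [-0.8, -0.5, -1.7]
grip_width: 0.0231
```

```bash
python3 ret.py
```

```text
[ 0.4786 -0.2759  0.092 ] yaw -0.8 shift cm [ 0.02 -0.02 -0.05] [-0.8 -0.5 -1.7]
```

arm_command --pt "0 0 0.03" --pt "0 0 0.06" --pt "0 0 0.06" --turn '[0, 0, 0]' --hand '[1, 1, 1]'

```text
clock: 37.08
eef_pos: [0.4786, -0.2759, 0.0919]
tool_rot: [0.712, 0.702, 0.0, 0.0]
ft_force: [-1.6, 1.3, 5.2]
grip_width: 0.0233
```

arm_command --pt "0 0 0" --pt "0 0 0" --pt "0 0 0" --pt "0 0 0" --pt "0 0 0" --turn '[0, 0, 0, 0, 0]' --hand '[0.6, 0.4, 0.35, 0.35, 0.35]'

```text
clock: 37.5
eef_pos: [0.4786, -0.2759, 0.0912]
tool_rot: [0.712, 0.702, 0.0, -0.0]
ft_force: [0.7, -0.2, 0.0]
grip_width: 0.0561
```

arm_command --pt "0 0 -0.5" --pt "0 0 -2" --pt "0 0 -4.5" --pt "0 0 -8" --pt "0 0 -12" --turn '[0, 0, 0, 0, 0]' --hand '[0.35, 0.35, 0.35, 0.35, 0.35]'

```text
clock: 37.92
eef_pos: [0.4773, -0.2752, 0.2111]
tool_rot: [0.712, 0.702, -0.001, -0.002]
ft_force: [0.5, -0.5, -0.2]
grip_width: 0.0558
```

```bash
python3 - <<'E'
from st import *
from cores import cores
cores()
W,p,_=cloud("wrist"); save("w3",p)
for lo,hi in((.105,.125),(.069,.076)):
    m=(W[:,2]>lo)&(W[:,2]<hi)&(abs(W[:,0]-.48)<.05)&(abs(W[:,1]+.277)<.06)
    if m.sum()>20: print(m.sum(),np.median(W[m,2]).round(4),cv2.minAreaRect(W[m,:2].astype(np.float32)))
a,_=camera("scene"); b,_=camera("side")
save("fin",np.vstack([np.hstack([cv2.resize(a[170:350,180:400],(400,327)),cv2.resize(b[180:340,240:436],(400,327))]),np.hstack([cv2.resize(p,(360,270)),cv2.resize(b[330:480,250:480],(440,270))])]))
E
```

```text
scene x -30 7 y -61 -31 z max 0.037
scene x 8 35 y -54 -34 z max 0.027
scene x -100 -74 y -16 8 z max 0.036
scene x 33 57 y 28 54 z max 0.037
scene x 58 79 y 35 57 z max 0.028
scene x 74 100 y 39 60 z max 0.028
side x -36 -19 y -64 -42 z max 0.038
side x -15 33 y -61 -35 z max 0.029
side x -108 -91 y -22 2 z max 0.037
side x -89 -40 y -15 9 z max 0.028
side x 29 45 y 21 44 z max 0.039
side x 52 98 y 30 54 z max 0.03
2379 0.1153 ((0.4780641198158264, -0.27546894550323486), (0.03362127020955086, 0.02358998917043209), 89.09375762939453)
1169 0.0715 ((0.47798410058021545, -0.27560290694236755), (0.04741283133625984, 0.03387041762471199), 89.17416381835938)
```

View pics/fin.png

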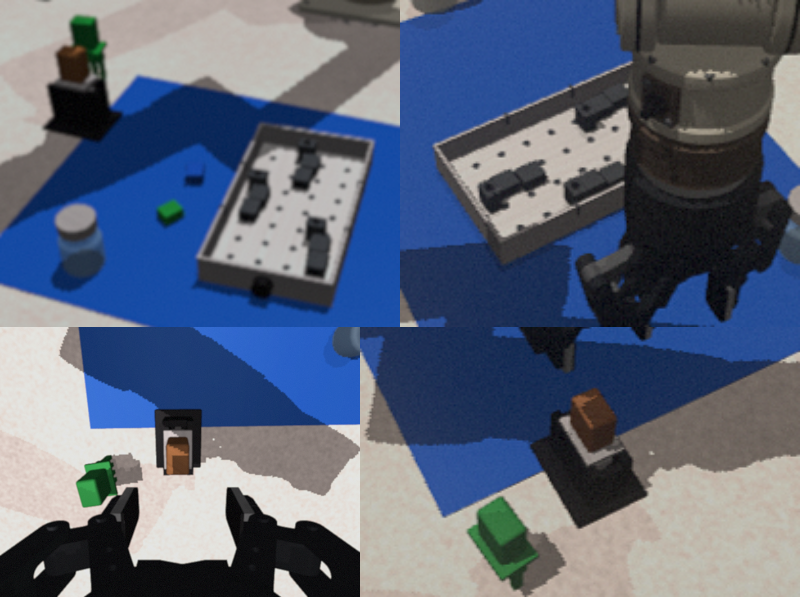

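The final picture shows the rake seated in its stand, with its grip top at 115.3 mm and collar at 71.5 mm as at the start. The cores are in three groups in one layer and the gripper is clear. Handing in.

```bash
python3 -c "
from workcell import *
print(job_done())"
```

```text
the job is handed in; nothing more can be done
None
```

I took the brown rake from its stand and raked the nine cores out into one layer, then put the rake back and handed the job in at about 38 s of the 72 s allowed. No verdict was reported.

- **Feeling the bed:** I touched the bed at the front and again behind the heap, which gave a slope of about 0.011 rad.
- **Raking:** I pulled the three top cores off first with the tines above the lower layer. Then I made the judged pull in the middle lane, from 102 mm behind the tray's centre to 31 mm in front of it. Forces read along the way worked out at about 3 to 5 N on the bed. The left and right lanes were moved with the tines held 2 to 3 mm above the bed.
- **Cores:** My last camera measurements put all nine in one layer. Estimated centres along the tray are about -99, -77 and -49 mm (front), -27, -3 and 22 mm (middle), and 38, 60 and 84 mm (back side). The one at 38 mm lies just inside the middle limit, but the back third still has two without it. Three cores stand on their end faces, which still counts as flat on a face.
- **Rake:** It is back in its stand within about 1 mm of where it started, at the same height. The gripper is open and clear of it.
- **Disagreements:** The scene and side cameras differed by up to about 7 mm on core edges. In the final pictures the arm hid part of the side view, and one front core did not register separately in the scene view. I did not measure the bystanders at the end; nothing was moved near them.

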